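# Fetch the activity panel from behind the cream jar and hang it on the play stand

### The job

The baby's wooden activity panel lies under the little shelf, hidden behind the cream jar. First stand the jar aside on the changing top, well clear of its cork coaster, and let go of it; then take the panel by its grip and hang it on the play stand with both holes over the two pegs, lying fully down on the sloping board, without forcing it; finally put the jar back upright in the middle of its coaster. Keep the jar upright throughout and leave the bottle, rattle and pacifier alone.

Things in the scene. Friction and masses are not known exactly. Their poses are not given: they have to be found in the camera images.
- jar: White plastic cream jar with a grey twist cap, closed, 62 mm across (cap 60 mm), 120 mm tall, body up to 92 mm, about 0.25 kg; stands on the cork coaster before the shelf. Origin: centre of its underside, z up.
- shelf: Fixed wooden shelf unit, yaw varies. Origin: on the worktop below the middle of its sloping rest; own -x is its open front, z up. The rest is a board sloping 35 degrees, rising towards own +x, 180 mm wide, upper face 50 mm above the origin, with a lip 8 mm high at its lower edge that holds the panel. Two rear posts (own x 73 to 91, y +-85 mm) carry a level board above.
- shelf_edge (a point): Middle of the lower front edge of the shelf unit's level board: 210 mm wide, unit's own x -16 to +101 mm, underside 207 mm, top 222 mm above the worktop, a pot and a box on its rear half. It leaves no room for an upright gripper over the panel's grip; front and sides are open.
- coaster (a point): Centre of the top face of the round cork coaster (fixed, 90 mm across, 4 mm thick), 140 mm in front of the shelf's origin.
- panel: Loose plywood panel, 0.15 to 0.3 kg: plate 100 mm (up the slope) x 160 mm (own y) x 12 mm, a grip block amid its upper face, two dark discs near the lower corners. Own z is vertical while it lies on either slope: up the slope is own (0.819, 0, 0.574), its upward normal own (-0.574, 0, 0.819). Origin: centre of its underside. Own x, y start parallel to the shelf's and end parallel to the stand's.
- panel_grip (a point): Point on the middle line of the panel's grip block, 45 mm off the plate's underside along the normal (33 mm above its upper face). The block is 24 mm thick along own y (pinch it there), 55 mm long up the slope and rises 50 mm from the plate's upper face.
- hole_left (a point): Centre, at the plate's underside, of the panel's hole at own +y; through hole, 15 mm across, 55 mm from the middle line and 30 mm up the slope from the origin.
- hole_right (a point): The same for the hole at own -y.
- stand: Fixed white play stand, yaw varies, nothing above it. Origin: on the worktop below the middle of its sloping board; own -x is its front, z up. The board rises towards own +x.
- board: The stand's sloping board, 130 x 190 mm. Origin: middle of its upper face, 55 mm above the worktop; own x runs up the 35 degree slope, y along the stand's y, z is its normal. The panel hangs with its origin near here, slid on along own -z. Two wooden pegs stand on it along own z: 22 mm long, 12 mm thick, the last 4 mm tapering to 10 mm, at own y +-55 mm.
- peg_mid (a point): Middle of the pegs' setting range on the board's face: between the two slots the pegs stand in, 30 mm up the slope from the board's middle. The clamped peg pair is set anywhere up to 6 mm up or down the slope from here, both alike, and differently each time; the setting is not measured: see it, or feel for it with the panel's holes.
- bottle: Bystander: standing glass baby bottle, 60 mm across, 154 mm tall, between the shelf and the stand. Origin: centre of its underside.
- rattle: Bystander: wooden rattle, lying flat, 165 mm long, 60 mm wide, 22 mm high. Origin: mid-length, underside.
- pacifier: Bystander: red pacifier, 46 mm across, 42 mm high. Origin: centre of its underside.
There are look-alikes about, which are no part of the job. What is shaped like the jar but orange or red is not meant.

How it is judged (in metres and radians):
On the way, in this order (a step that is already met when the one before it is completed fails the run):
1. the jar stands upright and released on the worktop, at least 100 mm from the middle of its coaster, while the panel still lies under the shelf (horizontal distance between jar and coaster above 0.1 m and height (world z) of jar below 0.003 m and angle between jar's own z axis and vertical below 0.1 rad and contact force between the fingers and jar below 0.1 N and distance of panel from where it was at the start of the episode below 0.03 m), for 0.2 s.
2. the panel hangs on both pegs of the play stand, flat on its board and released (z of panel in the frame of board below 0.004 m and x of panel in the frame of board between -0.011 and 0.011 m and y of panel in the frame of board between -0.006 and 0.006 m and angle between the z axis of panel and the z axis of stand, either way round below 0.05 rad and angle between the y axis of panel and the y axis of stand, either way round below 0.06 rad and contact force between the fingers and panel below 0.1 N), for 0.2 s.
At the end, for the whole second after the job is handed in: Panel on both pegs: underside within 4 mm of the board's face, origin within 11 mm along the slope and 6 mm sideways of the board's middle, flat within 0.05 rad, square within 0.06 rad; jar upright on its coaster within 15 mm of the middle; both released and at rest (z of panel in the frame of board below 0.004 m and x of panel in the frame of board between -0.011 and 0.011 m and y of panel in the frame of board between -0.006 and 0.006 m and angle between the z axis of panel and the z axis of stand, either way round below 0.05 rad and angle between the y axis of panel and the y axis of stand, either way round below 0.06 rad and linear speed of each of panel, jar below 0.02 m/s and horizontal distance between jar and coaster below 0.015 m and z of jar in the frame of shelf between 0.002 and 0.007 m and angle between jar's own z axis and vertical below 0.08 rad); the robot touches nothing.
It fails at once if the jar is tipped more than 0.5 rad (angle between jar's own z axis and vertical above 0.5 rad).
It fails at once if the panel is forced against the stand with more than 100 N (contact force between panel and stand above 100 N).
It fails at once if the bottle, rattle or pacifier is moved more than 30 mm (distance of any of bottle, rattle, pacifier from where it was at the start of the episode above 0.03 m).
It also fails if it takes over 72 s, if anything falls off the work surface, if the arm or the gripper's body presses on something with over 40 N, if the wrist force passes 120 N, or if a joint passes its speed limit or range.

### The arm

A 6-joint arm with a two-finger parallel gripper is mounted at the origin on the work surface. World frame = base frame: x ahead of the robot, y to its left, z up, the work surface at z = 0. Lengths are in mm, angles in rad, forces in N, time in s.
With the tool pointing down it reaches from about 350 to 775 mm from the base axis. Payload 7.3 kg.
Tool frame: the origin (TCP) lies on the centre line of the jaws, within the pads' length; the fingertips stand finger_overhang ahead of it and the grasp point (between the pads) lies 8 mm behind it (finger_overhang is the distance from the TCP to the fingertips, in mm); z points along the fingers, y is the line along which they close (so a half turn about z gives the same grasp; the last joint's range is limited). The gripper opens to 92 mm and grips with 3 to 60 N. Pads are 19 mm wide; open, the fingers measure 130 mm over their backs; the gripper's body (75 mm by 190 mm) begins 47 mm behind the grasp point.
Start: joints at [-1.29, 0.342, 1.524, -0, 1.275, -0.146], TCP at [217.353, -477.914, 237.741] pointing down, gripper open.
Joint ranges: [-2.53, 2.53], [-0.77, 2.02], [0.04, 2.7], [-1, 4.14], [0.28, 2.66], [-3.11, 3.11]. Speed limits (rad/s): [2.57, 2.57, 3.14, 3.14, 3.14, 3.14].

### API

Orientations are given as [roll, pitch, yaw] about the fixed x, y, z axes, in that order (R = Rz(yaw) Ry(pitch) Rx(roll)).
In Python, from plant import get_obs, capture, close_job, finger_overhang gives the robot as it stands.
- The arm moves only by the shell command python3 -m inch 'ROWS'. ROWS is JSON, one flat list of numbers, 7 for each row, row after row: the turn, a rotation vector about the tool's x, y, z scaled (see below), then the shift along the tool's x, y, z scaled (see below), then the closure, from -1 (fully open) to 1 (shut). In form: [ax, ay, az, tx, ty, tz, gripper, ax, ay, az, tx, ty, tz, gripper, ...]. A call has 1 to 10 rows; each row shifts and turns the commanded pose from where the row before left it, along the tool's axes as they then stand; what a row does not reach is not made up. The controller multiplies each number of a shift by 0.8 m and each number of a turn by 1.5 rad. A row lasts 1/12 s, in which the tool goes at most 41.7 mm and 7.16 degrees, less where a joint would pass 70% of its speed; a pose out of reach is approached as far as the arm can. A call with a number of a shift or a turn outside -1 to 1 is refused whole. A call with a gripper value outside its range is refused whole. The fingers move at their own pace and stop on an object; the grip force is fixed at half the most. Time passes only in rows, so rows that do not move let the fingers close. It gives the time, the measured TCP pose, the force, the opening and the grip force at its end, in the units of the state.
- get_obs(): the state, without advancing time (a new reading comes with each control period).
- capture(name): name is "side" or "top" or "wrist"; returns a dict with "image" (384x512x3 uint8, red, green, blue), "mtx" (3x3 intrinsics, pixels), "pose" (4x4, takes a point from camera to world coordinates). Camera axes: x right, y up, looking along -z (the intrinsics and any distortion apply to the point x, -y, -z); pixel columns grow to the right and rows downward; lengths in mm; the calibration is good to about 2 mm. A picture is of the moment at which its call begins. There is no depth.
- close_job(): hands the job in; it is judged then, once.
The state is a dict: "time": time; "joint_positions": joint angles; "dq": joint speeds; "tau": joint torques, N m; "tool_pos": TCP position; "tcp_rot": TCP orientation; "contact_force": force on the tool from outside, world axes, zero at the start; "moment": the same for the moment, N m; "grip_width": finger opening in mm; "finger_force": force on a finger pad.
Only numpy, scipy, OpenCV 4.12 (cv2) and the standard library are available. Lean on these libraries where they do the work, as an engineer would, in place of code of your own. Each camera call takes 0.05 s, during which the arm holds its last target. There are 200 camera calls.

## Working session

There is one attempt and no reset: what is moved stays moved. The work goes in short steps, Python scripts to look and compute and a shell command to move; the robot and the scene stay as the last step left them, time stands still between calls to the robot, and variables do not carry over. Pictures are saved under pics/ and viewed, at most 10 in all, crops included, and the job is handed in when it is done.

```bash
mkdir -p pics; ls; python3 - <<'E'
from plant import *
import cv2,numpy as np
print(get_obs(),finger_overhang)
for n in("side","top"):
    c=capture(n);cv2.imwrite(f"pics/{n}0.png",cv2.cvtColor(cv2.resize(c["image"],None,fx=1.56,fy=1.56,interpolation=cv2.INTER_CUBIC),cv2.COLOR_RGB2BGR))
    print(n,c["mtx"].round(1).tolist(),c["pose"].round(3).tolist(),[k for k in c])
E
```

```text
pics
{'time': 0.0, 'joint_positions': array([-1.28998689e+00,  3.42718901e-01,  1.52505168e+00,  9.69760256e-06,
        1.27539028e+00, -1.45989031e-01]), 'dq': array([-0.00195904, -0.00177058, -0.00050201, -0.00065769, -0.00053522,
        0.00288657]), 'tau': array([ 9.18562073e-04, -4.31243956e+01, -2.44219315e+01,  7.18284328e-02,
        5.60222450e-02, -1.29177570e-04]), 'tool_pos': array([ 217.24329839, -477.50039758,  237.03483829]), 'tcp_rot': array([-3.14004248e+00, -2.37302506e-04,  4.26795449e-01]), 'contact_force': array([-0.5769117 , -0.02006025, -0.70815194]), 'moment': array([ 0.06352763, -0.01924552, -0.00817934]), 'finger_force': 0.0, 'grip_width': 91.8715125454948} 11.0
side [[381.6, 0.0, 254.2], [0.0, 381.6, 197.8], [0.0, 0.0, 1.0]] [[-0.798, 0.481, -0.363, 153.397], [-0.602, -0.649, 0.465, 508.11], [-0.012, 0.589, 0.808, 1010.484], [0.0, 0.0, 0.0, 1.0]] ['image', 'mtx', 'pose']
top [[390.7, 0.0, 259.0], [0.0, 390.7, 196.2], [0.0, 0.0, 1.0]] [[0.001, 0.988, -0.157, 335.809], [-1.0, 0.001, -0.001, 8.107], [-0.0, 0.157, 0.988, 1231.696], [0.0, 0.0, 0.0, 1.0]] ['image', 'mtx', 'pose']
```

View pics/top0.png

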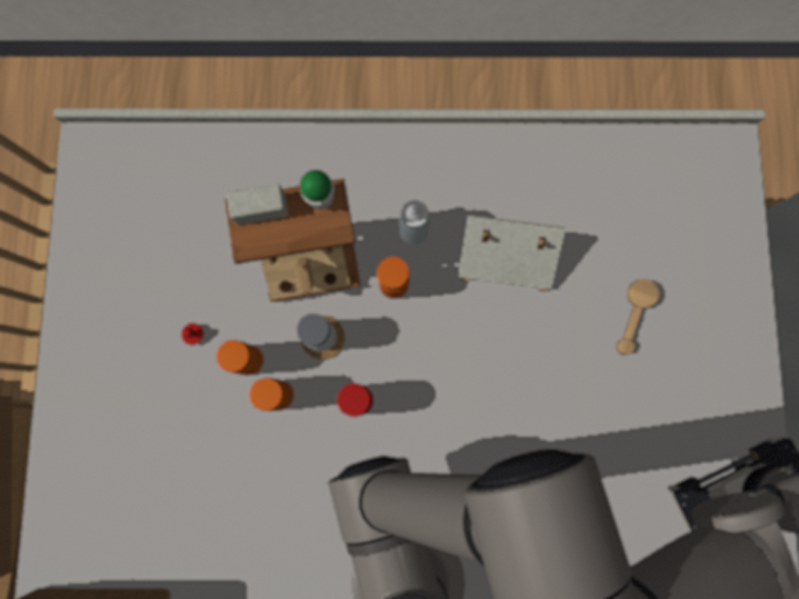

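View pics/side0.png

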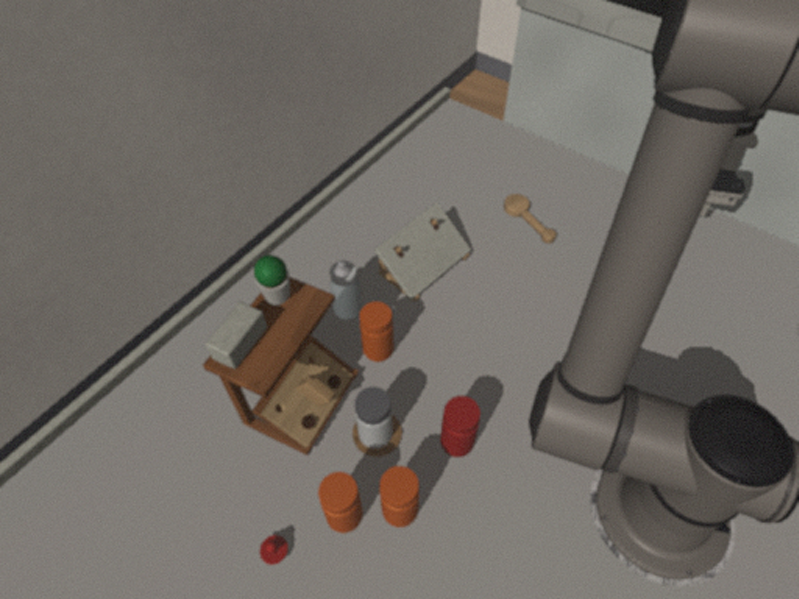

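The top picture (1.56×) shows one white/grey jar on the coaster at (318,332). The look-alikes are orange jars at (393,277), (238,357) and (268,394), and a red jar at (355,400). The panel lies under the shelf with its grip near (305,272). The stand is at (512,252) with pegs at (487,236) and (543,242), the bottle at (414,220), the rattle at (640,315) and the pacifier at (192,333). I choose the white/grey jar and will check it in a close crop.

```bash
cat > h.py <<'E'
import numpy as np,cv2
from plant import *
from scipy.spatial.transform import Rotation as R
def ray(c,u,v):
    d=np.linalg.inv(c["mtx"])@[u,v,1];P=c["pose"]
    return P[:3,3],P[:3,:3]@(d*[1,-1,-1])
def at(c,u,v,z):
    o,d=ray(c,u,v);return o+d*(z-o[2])/d[2]
def proj(c,X):
    P=c["pose"];q=(np.asarray(X,float).reshape(-1,3)-P[:3,3])@P[:3,:3]*[1,-1,-1]
    q=q@c["mtx"].T;return q[:,:2]/q[:,2:]
def crop(c,r,f,name):
    a,b,w,h=r;cv2.imwrite(name,cv2.cvtColor(cv2.resize(c["image"][b:b+h,a:a+w],None,fx=f,fy=f,interpolation=cv2.INTER_CUBIC),cv2.COLOR_RGB2BGR))
def tool():
    o=get_obs();return o,R.from_euler("xyz",o["tcp_rot"])
E
python3 - <<'E'
from h import *
c=capture("top");crop(c,(110,105,265,170),3,"pics/c1.png")
s=capture("side");np.savez("cal.npz",tm=c["mtx"],tp=c["pose"],sm=s["mtx"],sp=s["pose"])
k=1.5605
for n,u,v,z in [("jar",316,331,124),("o1",393,272,120),("o2",234,356,120),("o3",266,394,120),("red",355,400,120),("bottle",415,212,154),("pac",192,333,30),("pegL",487,234,85),("pegR",543,241,85)]:
    print(n,at(c,u/k,v/k,z).round(0))
for n,u,v,z in [("jar",374,402,124),("o1",377,313,120),("o2",339,487,120),("o3",400,482,120),("red",461,409,120)]:
    print(n,at(s,u/k,v/k,z).round(0))
E
```

```text
jar [466. 170. 124.]
o1 [577.  30. 120.]
o2 [420. 319. 120.]
o3 [352. 258. 120.]
red [341.  97. 120.]
bottle [682. -11. 154.]
pac [473. 429.  30.]
pegL [ 660. -152.   85.]
pegR [ 646. -260.   85.]
jar [466. 173. 124.]
o1 [576.  25. 120.]
o2 [421. 316. 120.]
o3 [352. 254. 120.]
red [345.  96. 120.]
```

View pics/c1.png

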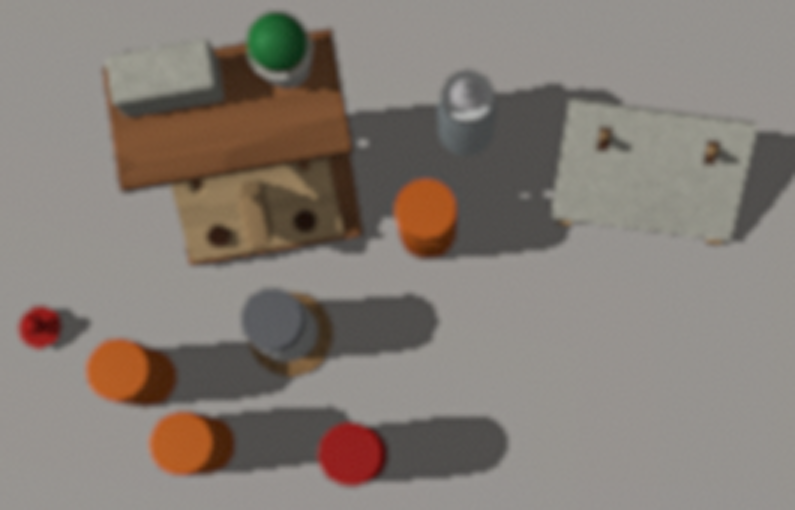

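The crop confirms the grey cap with a white body on the cork at (273,320). The orange jars and the red jar are different objects. The board's corners are at (568,100), (755,122) and (735,243). Next I fit the shelf and stand poses.

```bash
cat > fit.py <<'E'
from h import *
from scipy.optimize import least_squares
C=lambda k:np.load("cal.npz")
n=np.load("cal.npz");T=dict(mtx=n["tm"],pose=n["tp"]);S=dict(mtx=n["sm"],pose=n["sp"])
def W(p,X):
    c,s=np.cos(p[2]),np.sin(p[2]);X=np.asarray(X,float);return np.c_[p[0]+c*X[:,0]-s*X[:,1],p[1]+s*X[:,0]+c*X[:,1],X[:,2]]
def fit(x0,obs):
    f=lambda p:np.concatenate([(proj(c,W(p,X))-uv).ravel() for c,X,uv in obs])
    r=least_squares(f,x0,loss="soft_l1");return r.x,f(r.x).reshape(-1,2)
E
python3 - <<'E'
from fit import *
k=1.5605
tc=lambda L:np.array(L)/3+[110,105]
# shelf
X=[[101,-105,222],[-16,-105,207],[-16,105,207],[101,105,222]]
uv=tc([[331,30],[351,151],[122,190],[103,66]])
Xs=[[-16,105,222],[-16,-105,222],[-16,105,207],[-16,-105,207]]
us=np.array([[205,364],[268,390],[205,372],[262,396]])/k
p,r=fit([600,190,0.1],[(T,X,uv)]);print("shelf",p,r.round(1).tolist())
print("coaster",W(p,[[-140,0,4]]))
t=W(p,[[-140,0,4],[-26,0,87],[-16,105,222],[-16,-105,222],[101,105,222],[101,-105,222]]);print((proj(S,t)*k).round(0).tolist())
# stand
X=[[53.2,95,92.3],[53.2,-95,92.3],[-53.2,-95,17.7],[-53.2,95,17.7]]
uv=tc([[568,100],[755,122],[735,240],[553,214]])
Y=X;us=np.array([[378,248],[438,209],[471,249],[412,297]])/k
p,r=fit([640,-206,-.1],[(T,X,uv)]);print("stand T",p,r.round(1).tolist())
p,r=fit([640,-206,-.1],[(S,X,us)]);print("stand S",p,r.round(1).tolist())
for c,a in((T,tc([[604,133],[711,148]])),(S,np.array([[397,247],[433,220]])/k)):
    print([at(c,*q,88).round(1).tolist() for q in a])
E
```

```text
shelf [6.05481152e+02 1.99410529e+02 1.69693649e-01] [[0.2, -1.4], [0.7, 1.1], [-0.2, 0.9], [-0.8, -0.9]]
coaster [[467.49203473 175.76727197   4.        ]]
[[375.0, 433.0], [316.0, 386.0], [262.0, 395.0], [335.0, 295.0], [200.0, 364.0], [277.0, 271.0]]
stand T [ 6.30817062e+02 -2.02613645e+02 -1.18283222e-01] [[0.5, -0.1], [0.9, -0.2], [-1.3, -0.5], [-0.4, 1.2]]
stand S [ 6.28188672e+02 -2.05412942e+02 -1.35387734e-01] [[-1.4, -0.1], [-0.0, -4.9], [0.6, 0.3], [0.4, 0.8]]
[[661.4, -149.3, 88.0], [646.0, -256.5, 88.0]]
[[662.1, -149.3, 88.0], [646.6, -257.2, 88.0]]
```

```bash
cat > go.py <<'E'
# go.py x y z yaw tilt [n]: total turn and shift (units) from the measured pose, turn first
import sys;from h import *
def aim(yaw,tilt): return R.from_euler("z",yaw)*R.from_euler("x",np.pi)*R.from_euler("y",tilt)
if __name__=="__main__":
    x,y,z,yaw,tilt=map(float,sys.argv[1:6]);o,r=tool();g=aim(yaw,tilt)
    w=(r.inv()*g).as_rotvec();s=g.inv().apply(np.array([x,y,z])-o["tool_pos"])
    n=int(sys.argv[6]) if len(sys.argv)>6 else int(max(np.ceil(np.linalg.norm(s)/40),1))
    print("turn",(w/1.5).round(4),"deg",np.degrees(np.linalg.norm(w)).round(1),"shift",(s/800).round(4),"rows",n,"each",(s/800/n).round(4))
E
python3 go.py 467 172 237 0.17 0; python3 -m inch '[0,0,0.0214,0,0,0,-1, 0,0,0.0214,0,0,0,-1, 0,0,0.0214,0,0,0,-1, 0,0,0.0214,0,0,0,-1, 0,0,0.0214,0,0,0,-1, 0,0,0.0214,0,0,0,-1, 0,0,0.0214,0,0,0,-1, 0,0,0.0214,0,0,0,-1]'; python3 go.py 450 -150 237 0.17 0;  python3 go.py 467 172 237 0.17 0
```

```text
turn [-0.0006 -0.      0.1712] deg 14.7 shift [ 4.450e-01 -7.476e-01  4.000e-04] rows 18 each [ 0.0247 -0.0415  0.    ]
time: 0.87
tool_pos: [217.3, -477.8, 237.5]
tcp_rot: [-3.141, 0.0, 0.168]
contact_force: [-0.3, 0.1, -0.4]
grip_width: 91.3
finger_force: 0.0
turn [-0.0003  0.     -0.001 ] deg 0.1 shift [ 0.356  -0.3546  0.0006] rows 11 each [ 0.0324 -0.0322  0.0001]
turn [-0.0003  0.     -0.001 ] deg 0.1 shift [ 4.450e-01 -7.477e-01  6.000e-04] rows 18 each [ 0.0247 -0.0415  0.    ]
```

```bash
python3 -m inch '[0,0,0,0.0356,-0.0355,0,-1, 0,0,0,0.0356,-0.0355,0,-1, 0,0,0,0.0356,-0.0355,0,-1, 0,0,0,0.0356,-0.0355,0,-1, 0,0,0,0.0356,-0.0355,0,-1, 0,0,0,0.0356,-0.0355,0,-1, 0,0,0,0.0356,-0.0355,0,-1, 0,0,0,0.0356,-0.0355,0,-1, 0,0,0,0.0356,-0.0355,0,-1, 0,0,0,0.0356,-0.0355,0,-1]'
python3 go.py 467 172 237 0.17 0 9; python3 -c "
from h import *
c=capture('wrist');crop(c,(0,0,512,384),1.5,'pics/w1.png')
o,r=tool();print(c['mtx'].round(1).tolist(),r.inv().apply(c['pose'][:3,3]-o['tool_pos']).round(1),(r.inv().as_matrix()@c['pose'][:3,:3]).round(3).tolist())
print(o['joint_positions'].round(2))"
```

```text
time: 1.7
tool_pos: [450.7, -147.9, 237.8]
tcp_rot: [3.141, -0.0, 0.17]
contact_force: [0.7, -0.7, 0.6]
grip_width: 91.9
finger_force: 0.0
turn [ 0.0001 -0.0001 -0.    ] deg 0.0 shift [ 0.0877 -0.3907  0.001 ] rows 9 each [ 0.0097 -0.0434  0.0001]
[[304.5, 0.0, 257.0], [0.0, 304.5, 193.4], [0.0, 0.0, 1.0]] [  71.5    3.9 -147.1] [[-0.004, 0.959, 0.285], [1.0, 0.005, -0.003], [-0.005, 0.285, -0.959]]
[-0.47  0.25  1.65  0.    1.24  0.93]
```

View pics/w1.png

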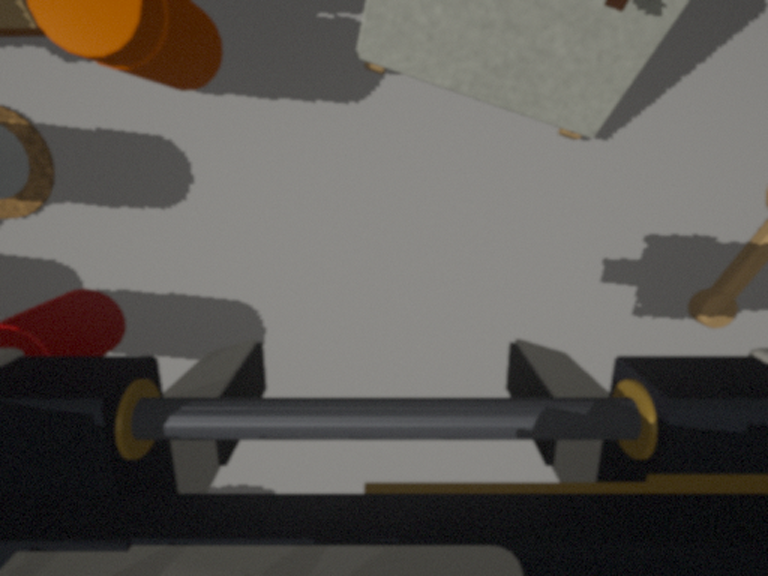

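The wrist picture shows the stand's front corner at (360,45), the coaster at left and the red jar at (60,330). The camera sits on tool +x, looking ahead. Next I go above the jar and descend.

```bash
python3 -m inch '[0,0,0,0.0097,-0.0434,0,-1, 0,0,0,0.0097,-0.0434,0,-1, 0,0,0,0.0097,-0.0434,0,-1, 0,0,0,0.0097,-0.0434,0,-1, 0,0,0,0.0097,-0.0434,0,-1, 0,0,0,0.0097,-0.0434,0,-1, 0,0,0,0.0097,-0.0434,0,-1, 0,0,0,0.0097,-0.0434,0,-1, 0,0,0,0.0097,-0.0434,0,-1,0,0,0,0,0,0,-1]'
python3 go.py 467 172 80 0.17 0 ; python3 -c "
from h import *
c=capture('wrist');crop(c,(0,0,512,384),1.5,'pics/w2.png');np.savez('w2.npz',mtx=c['mtx'],pose=c['pose'])"
```

```text
time: 2.58
tool_pos: [465.6, 175.1, 237.5]
tcp_rot: [-3.139, -0.001, 0.175]
contact_force: [-0.4, -0.8, -0.2]
grip_width: 91.9
finger_force: 0.0
turn [-0.0014 -0.0003  0.0033] deg 0.3 shift [0.0011 0.0041 0.1969] rows 4 each [0.0003 0.001  0.0492]
```

View pics/w2.png

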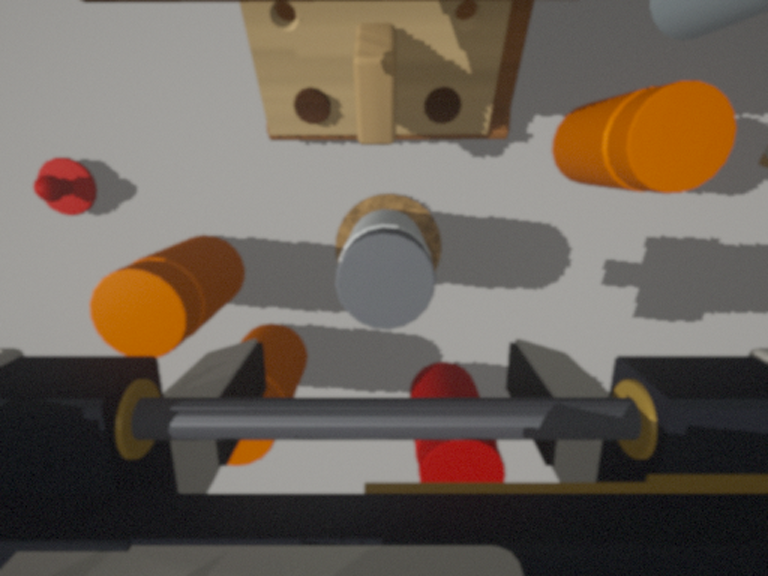

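The wrist picture shows the jar cap centred at (385,279) and the coaster spanning u 336–441 with its top at v 194. The panel's left plate edge is at (243,0)→(270,136), the grip at (375,80), the discs at (312,106) and (443,105), and the holes at (285,12) and (467,8).

```bash
python3 - <<'E'
from fit import *
n=np.load("w2.npz");w=dict(mtx=n["mtx"],pose=n["pose"])
print("jar",at(w,385/1.5,279/1.5,124))
# coaster: circle fit on visible rim, z=4
th=np.radians
uv=np.array([[388,194],[336,243],[441,243],[350,210],[428,211]])/1.5
P=np.array([at(w,*q,4) for q in uv]);f=lambda p:np.hypot(P[:,0]-p[0],P[:,1]-p[1])-45
r=least_squares(f,[467,172]);print("coaster",r.x,r.fun.round(1))
# panel: x,y,yaw of shelf, s = offset up slope of panel
S35=np.array([.819152,0,.573576]);N35=np.array([-.573576,0,.819152])
pt=lambda s,y,h:S35*s+[0,y,50]+N35*h
# obs: lower corners top face s=-50,h=12 ; grip top corners h=62
ob=[((-50,80,12),(270,136)),((-50,-80,12),(490,135)),((30,55,12),(285,12)),((30,-55,12),(467,8)),((-27.5,12,62),(358,142)),((-27.5,-12,62),(392,142)),((27.5,12,62),(360,25)),((27.5,-12,62),(394,25))]
def g(p,o=ob):
    X=[pt(a[0]+p[3],a[1],a[2]) for a,_ in o];return (proj(w,W(p[:3],X))*1.5-[b for _,b in o]).ravel()
r=least_squares(g,[605,199,.17,0],loss="soft_l1",f_scale=3);print("panel",r.x.round(3),g(r.x).round(0).tolist())
p=r.x;print("grip",W(p[:3],[pt(p[3],0,45)]),"coaster pred",W(p[:3],[[-140,0,4]]))
E
python3 -m inch '[0,0,0.0033,0.0003,0.001,0.05,-1, 0,0,0,0.0003,0.001,0.05,-1, 0,0,0,0.0003,0.001,0.05,-1]'
```

```text
jar [470.75561613 177.0033447  124.        ]
coaster [466.34632869 173.45051162] [-0.1 -0.5 -0.5  0.1  0.1]
panel [ 6.04779e+02  2.06198e+02  1.87000e-01 -8.86000e-01] [-0.0, -5.0, -2.0, -7.0, -2.0, -2.0, 1.0, -0.0, 0.0, 0.0, 5.0, -0.0, -7.0, 26.0, 4.0, 26.0]
grip [[578.70226582 201.27686845  86.35341706]] coaster pred [[467.20707329 180.23716716   4.        ]]
time: 2.88
tool_pos: [467.3, 166.9, 116.9]
tcp_rot: [3.141, -0.002, 0.165]
contact_force: [1.4, 0.4, 0.1]
grip_width: 91.7
finger_force: 0.0
```

```bash
python3 -m inch '[0,0,0,0,0,0,-1,0,0,0,0,0,0,-1,0,0,0,0,0,0,-1]'; python3 go.py 467.5 173 80 0.17 0 3
```

```text
time: 3.13
tool_pos: [468.4, 167.3, 119.6]
tcp_rot: [3.141, -0.002, 0.164]
contact_force: [0.4, 0.6, 0.1]
grip_width: 91.6
finger_force: 0.0
turn [ 0.0001 -0.0017 -0.0039] deg 0.4 shift [ 0.0001 -0.0072  0.0495] rows 3 each [ 0.     -0.0024  0.0165]
```

```bash
python3 -m inch '[0,-0.0017,-0.0039,0,-0.0072,0,-1, 0,0,0,0,0,0.0165,-1, 0,0,0,0,0,0.0165,-1, 0,0,0,0,0,0.0165,-1, 0,0,0,0,0,0,-1, 0,0,0,0,0,0,1, 0,0,0,0,0,0,1, 0,0,0,0,0,0,1, 0,0,0,0,0,0,1, 0,0,0,0,0,0,1]'; python3 -m inch '[0,0,0,0,0,0,1, 0,0,0,0,0,0,1, 0,0,0,0,0,0,1]';python3 go.py 440 0 110 0.17 0
```

```text
time: 3.97
tool_pos: [466.4, 173.7, 78.9]
tcp_rot: [-3.141, 0.001, 0.171]
contact_force: [-0.8, 2.1, 0.6]
grip_width: 62.9
finger_force: 1.1
time: 4.22
tool_pos: [466.5, 173.7, 78.7]
tcp_rot: [-3.141, 0.001, 0.171]
contact_force: [0.4, 0.6, 6.0]
grip_width: 61.4
finger_force: 30.0
turn [-0.0001  0.0007  0.0006] deg 0.1 shift [-0.0694  0.2083 -0.0391] rows 5 each [-0.0139  0.0417 -0.0078]
```

```bash
python3 -m inch '[0,0,0,0,0,-0.025,1, 0,0,0,0,0,-0.025,1, 0,0,0,-0.0116,0.0347,0,1, 0,0,0,-0.0116,0.0347,0,1, 0,0,0,-0.0116,0.0347,0,1, 0,0,0,-0.0116,0.0347,0,1, 0,0,0,-0.0116,0.0347,0,1, 0,0,0,-0.0116,0.0347,0,1, 0,0,0,0,0,0,1, 0,0,0,0,0,0,1]'; python3 go.py 440 0 76 0.17 0
```

```text
time: 5.05
tool_pos: [439.1, -1.4, 117.9]
tcp_rot: [-3.141, 0.004, 0.168]
contact_force: [0.5, 0.5, -2.4]
grip_width: 61.8
finger_force: 30.0
turn [-0.0002  0.0024 -0.0016] deg 0.2 shift [ 0.0014 -0.0016  0.0524] rows 2 each [ 0.0007 -0.0008  0.0262]
```

```bash
python3 -m inch '[0,0.0024,0,0,0,0.02,1, 0,0,0,0,0,0.02,1, 0,0,0,0,0,0.01,1, 0,0,0,0,0,0.002,1, 0,0,0,0,0,0,1, 0,0,0,0,0,0,1]'; python3 -m inch '[0,0,0,0,0,0.0015,1, 0,0,0,0,0,0,1]'
```

```text
time: 5.55
tool_pos: [439.9, 0.2, 77.0]
tcp_rot: [3.141, -0.001, 0.172]
contact_force: [0.7, -0.0, -2.5]
grip_width: 61.4
finger_force: 30.0
time: 5.72
tool_pos: [440.0, -0.1, 75.9]
tcp_rot: [3.141, -0.002, 0.171]
contact_force: [-1.0, -0.5, -2.2]
grip_width: 61.4
finger_force: 30.0
```

```bash
python3 -m inch '[0,0,0,0,0,0.0015,1, 0,0,0,0,0,0,1]'; python3 -m inch '[0,0,0,0,0,0,-1, 0,0,0,0,0,0,-1, 0,0,0,0,0,0,-1, 0,0,0,0,0,0,-1, 0,0,0,0,0,0,-1, 0,0,0,0,0,-0.04,-1, 0,0,0,0,0,-0.05,-1, 0,0,0,0,0,-0.05,-1, 0,0,0,0,0,-0.05,-1, 0,0,0,0,0,0,-1]'
python3 go.py 460 170 240 0.17 0
```

```text
time: 5.88
tool_pos: [440.1, -0.2, 74.8]
tcp_rot: [3.141, -0.002, 0.171]
contact_force: [-0.2, 0.1, 0.5]
grip_width: 61.3
finger_force: 30.0
time: 6.72
tool_pos: [442.9, -0.8, 233.5]
tcp_rot: [3.137, -0.014, 0.171]
contact_force: [1.4, -0.1, 0.4]
grip_width: 92.0
finger_force: 0.0
turn [ 0.0031 -0.0092  0.0007] deg 0.8 shift [ 0.0572 -0.2067 -0.0082] rows 5 each [ 0.0114 -0.0413 -0.0016]
```

```bash
python3 -m inch '[0,0.0655,0,0,0,0,-1, 0,0.0655,0,0,0,0,-1, 0,0.0655,0,0,0,0,-1, 0,0.0655,0,0,0,0,-1, 0,0.0655,0,0,0,0,-1, 0,0.0655,0,0,0,0,-1, 0,0.0655,0,0,0,0,-1, 0,0.0655,0,0,0,0,-1, 0,0,0,0,0,0,-1]'
python3 go.py 508 184 157 0.17 0.785
```

```text
time: 7.47
tool_pos: [438.3, 4.3, 224.6]
tcp_rot: [-3.125, -0.694, 0.171]
contact_force: [-1.1, -0.2, -0.1]
grip_width: 91.8
finger_force: 0.0
turn [-0.0116  0.0609  0.0001] deg 5.3 shift [ 0.0279 -0.2066  0.1474] rows 6 each [ 0.0046 -0.0344  0.0246]
```

```bash
python3 -m inch '[0,0,0,0,-0.0344,0,-1, 0,0,0,0,-0.0344,0,-1, 0,0,0,0,-0.0344,0,-1, 0,0,0,0,-0.0344,0,-1, 0,0,0,0,-0.0344,0,-1, 0,0,0,0,-0.0344,0,-1, 0,0,0,0,0,0,-1, 0,0,0,0,0,0,-1,0,0,0,0,0,0,-1]'
python3 go.py 508 184 157 0.17 0.785
```

```text
time: 8.22
tool_pos: [415.1, 131.8, 229.8]
tcp_rot: [-3.126, -0.68, 0.174]
contact_force: [0.8, 0.6, -0.3]
grip_width: 91.9
finger_force: 0.0
turn [-0.0123  0.0702  0.0017] deg 6.1 shift [ 0.0244 -0.0446  0.1531] rows 4 each [ 0.0061 -0.0112  0.0383]
```

```bash
python3 -m inch '[-0.004,0.0234,0.0006,0,0,0,-1, -0.004,0.0234,0.0006,0,0,0,-1, -0.004,0.0234,0.0006,0,0,0,-1, 0,0,0,0.006,-0.011,0.03,-1, 0,0,0,0.006,-0.011,0.03,-1, 0,0,0,0.006,-0.011,0.03,-1, 0,0,0,0.006,-0.011,0.03,-1, 0,0,0,0,0,0.03,-1, 0,0,0,0,0,0,-1,0,0,0,0,0,0,-1]'
python3 go.py 508 184 157 0.17 0.785; python3 -c "
from h import *
c=capture('wrist');crop(c,(0,0,512,384),1.5,'pics/w3.png');np.savez('w3.npz',mtx=c['mtx'],pose=c['pose']);print(get_obs()['joint_positions'].round(2))"
```

```text
time: 9.05
tool_pos: [495.7, 154.0, 232.0]
tcp_rot: [-3.091, -0.687, 0.17]
contact_force: [-0.8, -0.9, -0.5]
grip_width: 91.7
finger_force: 0.0
turn [-0.0339  0.0652 -0.0019] deg 6.3 shift [-0.051  -0.0344  0.0815] rows 3 each [-0.017  -0.0115  0.0272]
[0.09 0.07 2.13 0.36 0.28 1.16]
```

View pics/w3.png

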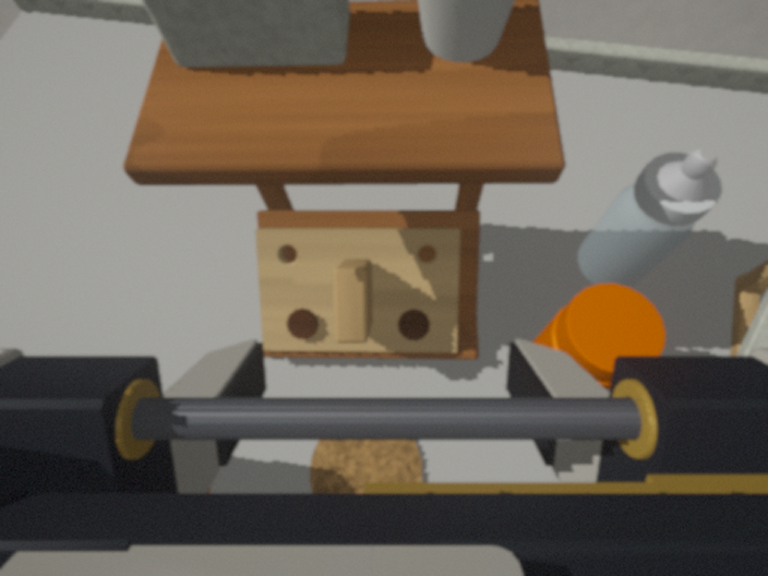

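The picture shows the panel under the shelf: holes at (288,254) and (428,254), grip at (352,300), discs at (302,323) and (413,324). The coaster at (367,465) is empty. j5 has hit its limit (0.28), so I fit a kinematic model to choose a reachable tilt.

```bash
cat > kin.py <<'E'
from h import *
from scipy.optimize import least_squares
def fk(q,k):
    a1,a2,h,L,d=k;E=lambda a,t:R.from_euler(a,t)
    A=E("z",q[0]);B=A*E("y",q[1]+q[2]);C=B*E("z",q[3])*E("y",q[4])
    p=A.apply([0,d,h])+(A*E("y",q[1])).apply([0,0,a1])+B.apply([0,0,a2])+C.apply([0,0,L])
    return p,C*E("z",q[5]+np.pi/2*0)
E
python3 - <<'E'
from kin import *
o,r=tool();q0=[-1.29,.342,1.524,0,1.275,-.146];p0=np.array([217.353,-477.914,237.741])
q1=o["joint_positions"]
f=lambda k:np.r_[fk(q0,k)[0]-p0,fk(q1,k)[0]-o["tool_pos"]]
s=least_squares(f,[550,450,200,300,76]);print(s.x,s.fun.round(1))
for q,rr in((q0,R.from_euler("xyz",[np.pi,0,.427])),(q1,r)): print((fk(q,s.x)[1].inv()*rr).as_rotvec().round(3))
print(q1.round(3).tolist(),o["tool_pos"],o["tcp_rot"])
E
```

```text
[541.07398897 353.03842596 125.48005596 294.85379231  77.00366041] [ 0.6  0.2 -0.1  0.1 -0.6  0.1]
[0.000e+00 1.000e-03 1.571e+00]
[0.    0.    1.571]
[0.094, 0.065, 2.127, 0.361, 0.284, 1.165] [495.07025773 154.06420424 232.22464423] [-3.09047227 -0.68758035  0.169814  ]
```

```bash
cat >> kin.py <<'E'
K=[541.07,353.04,125.48,294.85,77.0]
LO=np.array([-2.53,-.77,.04,-1,.28,-3.11]);HI=np.array([2.53,2.02,2.7,4.14,2.66,3.11])
def ik(p,g,q0=(.2,.4,1.6,0,.6,1.5)):
    def f(q):
        P,G=fk(q,K);return np.r_[(P-p),300*((G*R.from_euler("z",np.pi/2)).inv()*g).as_rotvec()]
    s=least_squares(f,q0,bounds=(LO,HI));return s.x,np.linalg.norm(s.fun)
E
python3 - <<'E'
from fit import *;from kin import *;from go import aim
n=np.load("w3.npz");w=dict(mtx=n["mtx"],pose=n["pose"])
S35=np.array([.819152,0,.573576]);N35=np.array([-.573576,0,.819152])
pt=lambda s,y,h:S35*s+[0,y,50]+N35*h
ob=[((-50,80,12),(264,352)),((-50,-80,12),(460,354)),((30,55,12),(288,254)),((30,-55,12),(428,254)),((-27.5,12,62),(336,342)),((-27.5,-12,62),(367,343)),((27.5,12,62),(338,260)),((27.5,-12,62),(369,260))]
def g(p,o=ob):
    X=[pt(a[0]+p[3],a[1],a[2]) for a,_ in o];return (proj(w,W(p[:3],X))*1.5-[b for _,b in o]).ravel()
r=least_squares(g,[605,199,.17,0],loss="soft_l1",f_scale=3);p=r.x;print("panel",p.round(3),r.cost,g(p).round(0).tolist())
gp=W(p[:3],[pt(p[3],0,45)])[0];print("grip",gp,"coaster pred",W(p[:3],[[-140,0,4]]),"disc",at(w,367/1.5,468/1.5,4))
Xe=[[-16,105,222],[-16,-105,222],[101,-105,222]];print((proj(w,W(p[:3],Xe))*1.5).round(0).tolist())
for t in(.52,.61,.7,.785):
    G=aim(p[2],t);tz=G.apply([0,0,1])
    for b in(-8,50,100):
        q,e=ik(gp-tz*b,G);print(t,b,(gp-tz*b).round(0),q.round(2),round(e,2))
    G=aim(-.12,t);
    for z in(110,200,300): q,e=ik(np.array([605,-200,z]),G);print("  stand",t,z,q.round(2),round(e,2))
E
```

```text
panel [5.96587e+02 2.02962e+02 1.81000e-01 5.45800e+00] 42.7216611179482 [-1.0, -3.0, -1.0, -3.0, 1.0, -2.0, 2.0, -2.0, -0.0, 1.0, 3.0, 0.0, -5.0, 5.0, 0.0, 5.0]
grip [575.59753561 199.11203648  89.99235652] coaster pred [[458.88439891 177.70593207   4.        ]] disc [468.05720281 172.88847569   4.        ]
[[104.0, 182.0], [559.0, 180.0], [532.0, 4.0]]
0.52 -8 [580. 200.  83.] [ 0.22  0.46  1.94 -0.09  0.28  1.69] 16.78
0.52 50 [551. 195. 133.] [ 0.22  0.34  2.   -0.06  0.28  1.66] 0.05
0.52 100 [527. 190. 177.] [ 0.22  0.24  1.99 -0.05  0.39  1.65] 0.0
  stand 0.52 110 [-0.53  0.45  1.89  0.58  0.37  0.66] 0.0
  stand 0.52 200 [-0.53  0.35  1.75  0.37  0.59  0.9 ] 0.0
  stand 0.52 300 [-0.53  0.28  1.55  0.27  0.85  1.03] 0.0
0.61 -8 [580. 200.  83.] [ 0.24  0.45  1.93 -0.19  0.28  1.8 ] 40.02
0.61 50 [547. 194. 131.] [ 0.23  0.33  2.   -0.14  0.28  1.74] 25.14
0.61 100 [519. 189. 172.] [ 0.22  0.22  2.06 -0.1   0.28  1.7 ] 9.68
  stand 0.61 110 [-0.55  0.44  1.97  0.99  0.29  0.24] 0.0
  stand 0.61 200 [-0.55  0.33  1.84  0.55  0.48  0.71] 0.0
  stand 0.61 300 [-0.55  0.24  1.64  0.37  0.73  0.93] 0.0
0.7 -8 [581. 200.  84.] [ 0.34  0.46  1.97 -1.    0.28  2.7 ] 60.82
0.7 50 [544. 193. 128.] [ 0.28  0.32  2.01 -0.44  0.28  2.08] 49.64
0.7 100 [512. 187. 166.] [ 0.26  0.21  2.07 -0.27  0.28  1.89] 35.96
  stand 0.7 110 [-0.57  0.44  2.04  1.54  0.29 -0.33] 0.0
  stand 0.7 200 [-0.57  0.31  1.91  0.84  0.39  0.42] 0.0
  stand 0.7 300 [-0.57  0.22  1.72  0.51  0.61  0.78] 0.0
0.785 -8 [581. 200.  84.] [ 0.34  0.45  1.96 -1.    0.28  2.7 ] 76.7
0.785 50 [541. 193. 125.] [ 0.35  0.32  2.05 -1.    0.28  2.7 ] 66.28
0.785 100 [506. 186. 161.] [ 0.36  0.22  2.12 -1.    0.28  2.71] 55.1
  stand 0.785 110 [-0.59  0.45  2.11  1.97  0.36 -0.77] 0.0
  stand 0.785 200 [-0.59  0.31  1.99  1.22  0.35  0.02] 0.0
  stand 0.785 300 [-0.59  0.2   1.8   0.7   0.52  0.59] 0.0
```

```bash
python3 - <<'E'
from kin import *;from go import aim
for t in(.42,.44,.46,.48):
    G=aim(.175,t);tz=G.apply([0,0,1]);g=np.array([571.2,196.6,80.8])
    for b in(0,90): q,e=ik(g-tz*b,G);print(t,b,(g-tz*b).round(1),q.round(3),round(e,2))
E
python3 go.py 525 189 175 .175 .45
```

```text
0.42 0 [571.2 196.6  80.8] [ 0.211  0.461  1.938 -0.046  0.323  1.647] 0.0
0.42 90 [535.1 190.2 163. ] [ 0.214  0.299  1.91  -0.032  0.513  1.634] 0.0
0.44 0 [571.2 196.6  80.8] [ 0.211  0.458  1.955 -0.054  0.29   1.655] 0.0
0.44 90 [533.5 189.9 162.2] [ 0.214  0.292  1.932 -0.037  0.478  1.639] 0.0
0.46 0 [571.2 196.6  80.8] [ 0.213  0.455  1.958 -0.064  0.28   1.666] 3.76
0.46 90 [531.9 189.6 161.4] [ 0.215  0.285  1.954 -0.042  0.442  1.644] 0.0
0.48 0 [571.2 196.6  80.8] [ 0.215  0.453  1.956 -0.075  0.28   1.678] 9.0
0.48 90 [530.3 189.4 160.6] [ 0.216  0.279  1.977 -0.048  0.406  1.651] 0.0
turn [-0.0321 -0.1584  0.0011] deg 13.9 shift [ 0.0089 -0.0365  0.0837] rows 2 each [ 0.0045 -0.0182  0.0419]
```

```bash
python3 -m inch '[-0.008,-0.044,0,0,0,0,-1, -0.008,-0.044,0,0,0,0,-1, -0.008,-0.044,0,0,0,0,-1, -0.008,-0.044,0,0,0,0,-1, 0,0,0,0,0,0,-1, 0,0,0,0,0,0,-1]'
python3 go.py 534.3 190 162.6 .175 .43
```

```text
time: 9.6
tool_pos: [495.3, 154.9, 233.3]
tcp_rot: [3.141, -0.428, 0.179]
contact_force: [-0.3, -0.1, 0.7]
grip_width: 91.9
finger_force: 0.0
turn [-0.0005  0.0016  0.0025] deg 0.3 shift [ 0.0138 -0.0347  0.1035] rows 3 each [ 0.0046 -0.0116  0.0345]
```

```bash
python3 -m inch '[0,0.001,0.0025,0.0035,-0.0087,0.026,-1, 0,0,0,0.0035,-0.0087,0.026,-1, 0,0,0,0.0035,-0.0087,0.026,-1, 0,0,0,0.0035,-0.0087,0.026,-1, 0,0,0,0,0,0,-1, 0,0,0,0,0,0,-1, 0,0,0,0,0,0,-1]'
python3 go.py 571.2 196.6 80.8 .175 .43;  python3 -c "
from h import *
c=capture('wrist');crop(c,(0,0,512,384),1.5,'pics/w4.png');np.savez('w4.npz',mtx=c['mtx'],pose=c['pose'])"
```

```text
time: 10.18
tool_pos: [533.8, 189.8, 162.3]
tcp_rot: [-3.141, -0.427, 0.175]
contact_force: [-0.3, -0.2, 0.1]
grip_width: 91.7
finger_force: 0.0
turn [-0.0003  0.0017 -0.    ] deg 0.2 shift [ 0.0007 -0.0002  0.1125] rows 3 each [ 0.0002 -0.0001  0.0375]
```

View pics/w4.png

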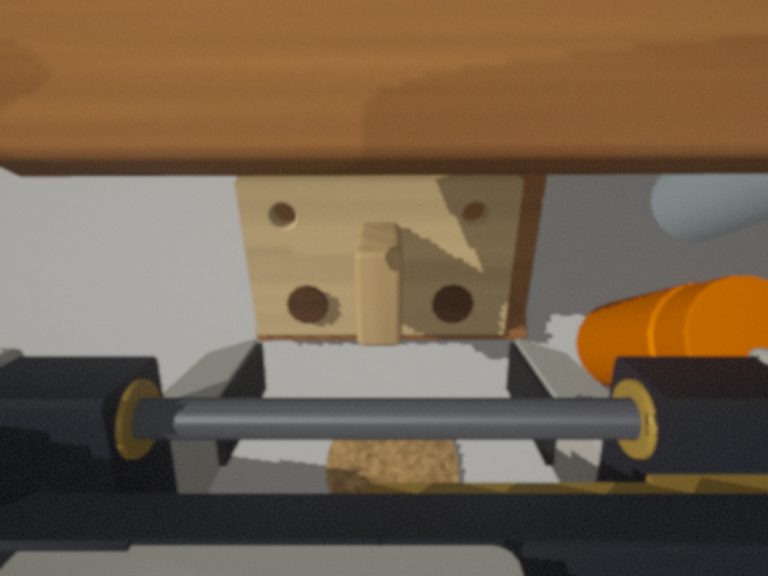

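The block's top face spans u 357–401, v 247–343, centred 8 px left of the jaw middle (387). The holes are at (283,215) and (473,211). I refine the fit with this picture.

```bash
cat > pan.py <<'E'
from fit import *
S35=np.array([.819152,0,.573576]);N35=np.array([-.573576,0,.819152])
pt=lambda s,y,h:S35*s+[0,y,50]+N35*h
E
python3 - <<'E'
from pan import *
n=np.load("w4.npz");w=dict(mtx=n["mtx"],pose=n["pose"])
ob=[((-50,80,12),(257,335)),((-50,-80,12),(510,335)),((30,55,12),(283,215)),((30,-55,12),(474,211)),((-27.5,12,62),(357,343)),((-27.5,-12,62),(401,344)),((27.5,12,62),(360,248)),((27.5,-12,62),(400,248))]
def g(p,o=ob):
    X=[pt(a[0]+p[3],a[1],a[2]) for a,_ in o];return (proj(w,W(p[:3],X))*1.5-[b for _,b in o]).ravel()
h=lambda p:np.r_[g(p),2*(W(p[:3],[[-140,0,4]])[0,:2]-[467.5,173.3])]
for f in(g,h):
    r=least_squares(f,[605,199,.17,0],loss="soft_l1",f_scale=3);p=r.x;print(p.round(3),g(p).round(0).tolist(),"grip",W(p[:3],[pt(p[3],0,45)])[0],"target G",W(p[:3],[pt(p[3]-8,0,50)])[0])
E
```

```text
[ 6.04370e+02  2.06539e+02  1.87000e-01 -2.07600e+00] [1.0, -2.0, -6.0, -5.0, -0.0, -2.0, 1.0, 0.0, 0.0, 3.0, 2.0, 1.0, -7.0, 1.0, 3.0, 1.0] grip [577.33759354 201.4256848   85.67108788] target G [568.0806726  199.67455248  85.17823988]
[ 6.04326e+02  2.06397e+02  2.02000e-01 -1.92600e+00] [2.0, -0.0, -5.0, -7.0, -1.0, -0.0, 1.0, -1.0, 2.0, 3.0, 4.0, 1.0, -6.0, 1.0, 4.0, -0.0] grip [577.4960895  200.89227237  85.75721405] target G [568.26724453 198.99873852  85.26436605]
```

```bash
python3 go.py 571.3 200 80 .18 .43; python3 -m inch '[0,0.0015,-0.0033,0.0006,-0.004,0.028,-1, 0,0,0,0,0,0.028,-1, 0,0,0,0,0,0.02,-1, 0,0,0,0,0,0.016,-1, 0,0,0,0,0,0,-1, 0,0,0,0,0,0,-1]';python3 go.py 571.3 200 80 .18 .43
```

```text
turn [ 0.0011  0.0011 -0.0032] deg 0.3 shift [ 0.0005 -0.0042  0.1141] rows 3 each [ 0.0002 -0.0014  0.038 ]
time: 10.73
tool_pos: [564.4, 198.5, 95.7]
tcp_rot: [3.14, -0.43, 0.18]
contact_force: [-0.8, -0.1, 0.3]
grip_width: 91.4
finger_force: 0.0
turn [0.0012 0.0003 0.    ] deg 0.1 shift [-0.0001 -0.0003  0.0216] rows 1 each [-0.0001 -0.0003  0.0216]
```

No contact so far. I finish the descent and close on the grip.

```bash
python3 -m inch '[0,0,0,0,0,0.011,-1, 0,0,0,0,0,0.0105,-1, 0,0,0,0,0,0,-1, 0,0,0,0,0,0,-1]'; python3 -m inch '[0,0,0,0,0,0,1, 0,0,0,0,0,0,1, 0,0,0,0,0,0,1, 0,0,0,0,0,0,1, 0,0,0,0,0,0,1, 0,0,0,0,0,0,1, 0,0,0,0,0,0,1, 0,0,0,0,0,0,1, 0,0,0,0,0,0,1]'
```

```text
time: 11.07
tool_pos: [571.4, 200.0, 79.2]
tcp_rot: [3.14, -0.429, 0.18]
contact_force: [-0.1, 0.4, -0.1]
grip_width: 92.1
finger_force: 0.0
time: 11.82
tool_pos: [571.5, 200.1, 79.4]
tcp_rot: [3.14, -0.429, 0.18]
contact_force: [0.1, 0.5, 0.4]
grip_width: 36.5
finger_force: 0.0
```

```bash
python3 -m inch '[0,0,0,0,0,0,1, 0,0,0,0,0,0,1, 0,0,0,0,0,0,1, 0,0,0,0,0,0,1, 0,0,0,0,0,0,1]'
```

```text
time: 12.23
tool_pos: [571.5, 200.1, 79.3]
tcp_rot: [3.14, -0.429, 0.18]
contact_force: [1.0, 0.5, -1.5]
grip_width: 24.2
finger_force: 30.0
```

```bash
python3 - <<'E'
from kin import *;from go import aim
G=aim(.18,.43);c=np.array([np.cos(.18),np.sin(.18),0])
for X,Z in((-29,41),(-65,55),(-99,70),(-99,100),(-99,220)):
    q,e=ik(np.array([571.5,200,79.3])+c*X+[0,0,Z],G);print(X,Z,q.round(2),round(e,2))
for yaw in(0,-.12):
  for P in((500,0,300),(560,-190,300),(600,-200,200),(610,-200,110)): q,e=ik(np.array(P),aim(yaw,.43));print(P,q.round(2),round(e,2))
E
python3 -m inch '[0,0,0,-0.002,0,-0.011,1, 0,0,0,-0.0036,0,-0.02,1, 0,0,0,-0.0056,0,-0.031,1, 0,0,0,0,0,0,1]'
```

```text
-29 41 [ 0.22  0.36  1.96 -0.04  0.38  1.65] 0.0
-65 55 [ 0.22  0.29  2.03 -0.05  0.39  1.65] 0.0
-99 70 [ 0.23  0.22  2.08 -0.05  0.41  1.66] 0.0
-99 100 [ 0.23  0.18  2.03 -0.04  0.5   1.65] 0.0
-99 220 [ 0.23  0.08  1.78 -0.03  0.86  1.63] 0.0
(500, 0, 300) [-0.21  0.06  1.8   0.11  0.87  1.31] 0.0
(560, -190, 300) [-0.57  0.24  1.57  0.27  0.98  0.89] 0.0
(600, -200, 200) [-0.55  0.37  1.67  0.32  0.75  0.83] 0.0
(610, -200, 110) [-0.54  0.48  1.79  0.43  0.54  0.7 ] 0.0
(500, 0, 300) [-0.17  0.06  1.79  0.03  0.86  1.51] 0.0
(560, -190, 300) [-0.54  0.23  1.58  0.21  0.94  1.05] 0.0
(600, -200, 200) [-0.52  0.37  1.68  0.25  0.71  1.01] 0.0
(610, -200, 110) [-0.51  0.47  1.8   0.34  0.49  0.91] 0.0
time: 12.57
tool_pos: [541.7, 195.0, 123.2]
tcp_rot: [3.14, -0.43, 0.181]
contact_force: [1.3, 0.3, -3.0]
grip_width: 23.9
finger_force: 30.0
```

```bash
python3 -m inch '[0,0,0,-0.0213,0,-0.0235,1, 0,0,0,-0.0213,0,-0.0235,1, 0,0,0,-0.0213,0,-0.0235,1, 0,0,0,0.0195,0,-0.0426,1, 0,0,0,0.0195,0,-0.0426,1, 0,0,0,0.0195,0,-0.0426,1, 0,0,0,0.0195,0,-0.0426,1, 0,0,0,0,0,0,1, 0,0,0,0,0,0,1, 0,0,0,0,0,0,1]'
python3 go.py 500 -150 300 -.125 .43
```

```text
time: 13.4
tool_pos: [473.3, 182.6, 299.0]
tcp_rot: [3.139, -0.426, 0.181]
contact_force: [0.7, 0.4, -3.5]
grip_width: 23.9
finger_force: 30.0
turn [-0.0831  0.0024  0.1853] deg 17.5 shift [0.0777 0.4083 0.0343] rows 9 each [0.0086 0.0454 0.0038]
```

```bash
python3 -m inch '[-0.0139,0.0004,0.0309,0,0,0,1, -0.0139,0.0004,0.0309,0,0,0,1, -0.0139,0.0004,0.0309,0,0,0,1, -0.0139,0.0004,0.0309,0,0,0,1, -0.0139,0.0004,0.0309,0,0,0,1, -0.0139,0.0004,0.0309,0,0,0,1, 0,0,0,0,0,0,1]'
python3 go.py 470 -190 290 -.125 .43 12
```

```text
time: 13.98
tool_pos: [473.3, 183.0, 297.7]
tcp_rot: [3.14, -0.428, -0.126]
contact_force: [0.7, 0.1, -2.4]
grip_width: 23.9
finger_force: 30.0
turn [ 0.0012  0.0014 -0.0004] deg 0.2 shift [0.045  0.4631 0.0313] rows 12 each [0.0038 0.0386 0.0026]
```

```bash
python3 -m inch '[0,0,0,0.0038,0.0386,0.0026,1, 0,0,0,0.0038,0.0386,0.0026,1, 0,0,0,0.0038,0.0386,0.0026,1, 0,0,0,0.0038,0.0386,0.0026,1, 0,0,0,0.0038,0.0386,0.0026,1, 0,0,0,0.0038,0.0386,0.0026,1, 0,0,0,0.0038,0.0386,0.0026,1, 0,0,0,0.0038,0.0386,0.0026,1, 0,0,0,0.0038,0.0386,0.0026,1, 0,0,0,0.0038,0.0386,0.0026,1]'
python3 -m inch '[0,0,0,0.0038,0.0386,0.0026,1, 0,0,0,0.0038,0.0386,0.0026,1, 0,0,0,0,0,0,1, 0,0,0,0,0,0,1, 0,0,0,0,0,0,1, 0,0,0,0,0,0,1]'
python3 -c "
from h import *
c=capture('wrist');o,r=tool();crop(c,(0,0,512,384),1.5,'pics/w5.png');np.savez('w5.npz',mtx=c['mtx'],pose=c['pose'],tp=o['tool_pos'],tr=o['tcp_rot'])"
```

```text
time: 14.82
tool_pos: [470.8, -129.5, 292.6]
tcp_rot: [-3.14, -0.431, -0.125]
contact_force: [1.1, 0.9, -2.5]
grip_width: 23.6
finger_force: 30.0
time: 15.32
tool_pos: [471.0, -189.1, 292.2]
tcp_rot: [-3.14, -0.431, -0.124]
contact_force: [0.1, -0.1, -2.2]
grip_width: 24.1
finger_force: 30.0
```

View pics/w5.png

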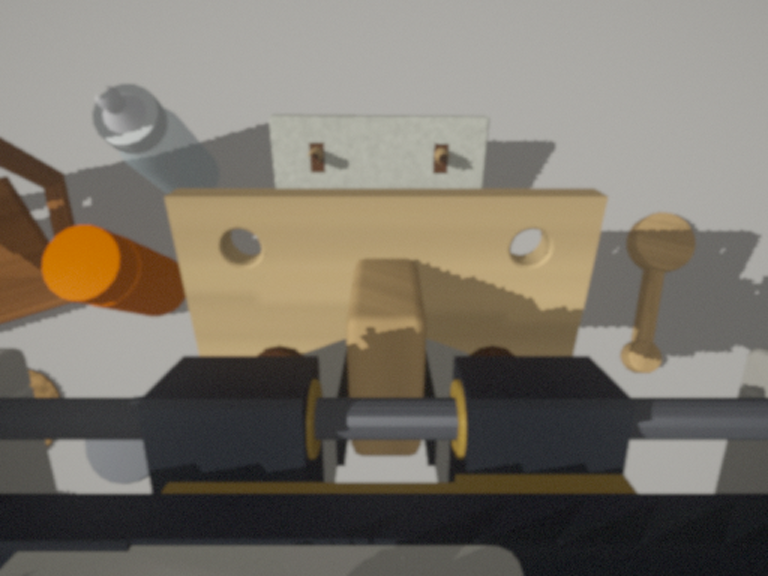

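The picture shows the panel well held: holes at (242,246) and (531,246), upper edge at v≈190. The stand is beyond it, with slots/pegs at (317,157) and (441,158). I go closer so the pegs sit just past the panel edge.

```bash
python3 - <<'E'
from kin import *;from go import aim
G=aim(-.125,.43);c=np.array([np.cos(.125),-np.sin(.125),0])
for X,Z in((-125,129),(-99,110),(-32,84),(-32-17,84+25)):
    P=np.array([629.5,-204,0])+c*X+[0,0,Z];q,e=ik(P,G);print(P.round(1),q.round(2),round(e,2))
E
python3 go.py 531 -192 115 -.125 .43
```

```text
[ 505.5 -188.4  129. ] [-0.61  0.3   2.04  0.45  0.46  0.71] 0.0
[ 531.3 -191.7  110. ] [-0.58  0.36  2.01  0.46  0.42  0.72] 0.0
[ 597.7 -200.    84. ] [-0.52  0.49  1.87  0.41  0.41  0.83] 0.0
[ 580.9 -197.9  109. ] [-0.54  0.44  1.88  0.39  0.46  0.85] 0.0
turn [-0.0012 -0.0013  0.0007] deg 0.2 shift [-0.0246 -0.0057  0.2329] rows 5 each [-0.0049 -0.0011  0.0466]
```

```bash
python3 -m inch '[0,0,0,-0.0035,-0.0008,0.0333,1, 0,0,0,-0.0035,-0.0008,0.0333,1, 0,0,0,-0.0035,-0.0008,0.0333,1, 0,0,0,-0.0035,-0.0008,0.0333,1, 0,0,0,-0.0035,-0.0008,0.0333,1, 0,0,0,-0.0035,-0.0008,0.0333,1, 0,0,0,-0.0035,-0.0008,0.0333,1, 0,0,0,0,0,0,1, 0,0,0,0,0,0,1, 0,0,0,0,0,0,1]'
python3 - <<'E'
from pan import *
o,r=tool();c=capture("wrist");t=capture("top");s=capture("side")
np.savez("w6.npz",mtx=c["mtx"],pose=c["pose"],tp=o["tool_pos"],tr=o["tcp_rot"],im=c["image"])
np.savez("ts6.npz",t=t["image"],s=s["image"])
im=c["image"][:,:,::-1];a=cv2.resize(im[20:240,96:416],(800,550),interpolation=cv2.INTER_CUBIC)
cv2.imwrite("pics/w6.png",a)
E
```

```text
time: 16.2
tool_pos: [532.3, -192.8, 116.8]
tcp_rot: [-3.141, -0.434, -0.124]
contact_force: [-0.2, 0.7, -2.1]
grip_width: 23.9
finger_force: 30.0
```

View pics/w6.png

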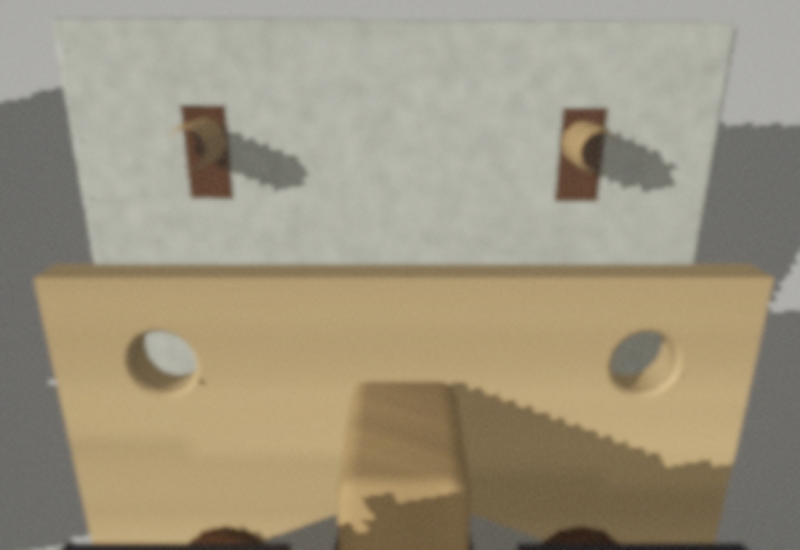

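In this crop (2.5×, offset 96,20) the board's upper corners are (57,19) and (734,27). The slots are centred at (207,151) and (581,154), with pegs spanning v 116–165 (left) and 121–172 (right). The holes are centred at (162,360) and (646,360), and the panel's upper-face corners at (36,278) and (773,278).

```bash
cat > rel.py <<'E'
from pan import *
from scipy.spatial import ConvexHull
n=np.load("w6.npz");w=dict(mtx=n["mtx"],pose=n["pose"]);px=lambda L:np.array(L,float)/2.5+[96,20]
A=w["pose"][:3,:3];c0=w["pose"][:3,3]
Sl=lambda p:R.from_euler("zy",[p[2],-np.radians(35)])   # board frame -> world
def BW(p,X): return Sl(p).apply(np.asarray(X,float))+[p[0],p[1],55+p[3]]
bX=[[65,95,0],[65,-95,0]]+[[30,55,0],[30,-55,0]];bu=px([[57,19],[734,27],[207,151],[581,154]])
fb=lambda p:(proj(w,BW(p,bX))-bu).ravel()*2.5
rb=least_squares(lambda p:np.r_[fb(p),p[3]],[629.5,-204,-.125,0]);p=rb.x;print("stand",p.round(3),fb(p).round(1).tolist())
for y in(55,-55):
    print("slot ends v",(proj(w,BW(p,[[30+a,y,0] for a in(-13,13)]))-[96,20])[:,1].round(1)*2.5)
    for s in(-6,-3,0,3,6):
        th=np.linspace(0,2*np.pi,60);C=np.c_[np.cos(th),np.sin(th)]
        X=np.vstack([np.c_[30+s+q*C[:,0],y+q*C[:,1],np.full(60,h)] for q,h in((6,0),(6,18),(5,22))])
        u=(proj(w,BW(p,X))-[96,20])*2.5;print(y,s,u.min(0).round(0),u.max(0).round(0))
# panel pose (plate frame: x up slope,y,z normal) in world by PnP
pX=np.array([[30,55,12],[30,-55,12],[50,80,12],[50,-80,12],[50,80,0],[50,-80,0],[27.5,12,12],[27.5,-12,12]],float)
pu=px([[162,360],[646,360],[36,278],[773,278],[45,265],[765,265],[359,383],[457,384]])
r0=(R.from_matrix(A).inv()*Sl([0,0,-.125]))
def PW(v,X): return (R.from_rotvec(v[3:])*Sl([0,0,p[2]])).apply(X)+v[:3]
fp=lambda v:(proj(w,PW(v,pX))-pu).ravel()*2.5
G=n["tp"]
rp=least_squares(lambda v:np.r_[fp(v),v[3:]*40],np.r_[G+[30,-4,-30],0,0,0],loss="soft_l1",f_scale=3);v=rp.x
print("panel org",v[:3].round(2),"rot dev board axes",Sl(p).inv().apply(v[3:]).round(4),fp(v).round(1).tolist())
print("hole mid - tcp",(PW(v,[[30,0,0]])[0]-G).round(2))
print("panel org in board",Sl(p).inv().apply(v[:3]-[p[0],p[1],55+p[3]]).round(2))
E
python3 rel.py
```

```text
stand [ 6.29519e+02 -2.03919e+02 -1.11000e-01 -2.41700e+00] [-5.4, -3.0, -2.1, -0.5, 7.6, 2.8, 0.5, 0.9]
slot ends v [199.5  105.75]
55 -6 [185. 154.] [237. 206.]
55 -3 [184. 143.] [236. 195.]
55 0 [182. 132.] [235. 184.]
55 3 [181. 121.] [234. 173.]
55 6 [180. 109.] [233. 161.]
slot ends v [199.  108.5]
-55 -6 [560. 155.] [619. 206.]
-55 -3 [561. 144.] [620. 195.]
-55 0 [562. 134.] [621. 184.]
-55 3 [563. 123.] [623. 173.]
-55 6 [564. 112.] [624. 162.]
panel org [ 561.53 -196.65   86.91] rot dev board axes [-0.0416 -0.0108  0.0029] [0.5, 6.3, 1.4, 4.6, -5.3, 0.6, 1.8, 0.6, 7.2, -0.7, -14.3, -0.3, -4.4, -7.1, 2.6, -8.6]
hole mid - tcp [ 53.48  -7.08 -12.47]
panel org in board [-36.59   3.22  67.11]
```

The Euler order in the script is wrong: it should be intrinsic ZY. I fix that and constrain the panel by its pinch (no roll or yaw relative to the jaws).

```bash
sed -i 's/from_euler("zy"/from_euler("ZY"/' rel.py; cat >> rel.py <<'E'
print("--- panel constrained in tool frame: slope/normal offset, pitch, y")
Rt=R.from_euler("xyz",n["tr"]);q0=Rt*R.from_euler("x",np.pi)   # x fwd, y left, z back
i=[0,1,2,3,6,7]
def PT(a,X): return q0.apply(R.from_euler("y",a[2]).apply(X)+[a[0],a[3],a[1]])+G
ft=lambda a:(proj(w,PT(a,pX[i]))-pu[i]).ravel()*2.5
ra=least_squares(ft,[10,-42,-.18,0],loss="soft_l1",f_scale=3);a=ra.x;print(a.round(3),ft(a).round(1).tolist())
Rp=q0*R.from_euler("y",a[2])
print("rot dev (board axes)",(Sl(p).inv()*Rp).as_rotvec().round(4))
for o in([0,0,0],[30,0,0]): print("pt in board",o,Sl(p).inv().apply(PT(a,[o])[0]-[p[0],p[1],55+p[3]]).round(2))
np.savez("rel.npz",p=p,a=a)
E
python3 rel.py
```

```text
stand [ 6.30047e+02 -2.01988e+02 -1.35000e-01 -2.80400e+00] [-2.3, -1.4, 1.5, -1.8, 3.8, 1.1, -3.0, 2.2]
slot ends v [197. 105.]
55 -6 [177. 152.] [233. 204.]
55 -3 [175. 141.] [232. 193.]
55 0 [174. 131.] [231. 182.]
55 3 [173. 120.] [230. 171.]
55 6 [171. 109.] [229. 159.]
slot ends v [201.   109.25]
-55 -6 [556. 156.] [610. 208.]
-55 -3 [557. 146.] [611. 197.]
-55 0 [558. 135.] [613. 186.]
-55 3 [559. 124.] [614. 175.]
-55 6 [560. 113.] [616. 164.]
panel org [ 561.57 -196.67   86.78] rot dev board axes [ 0.0232 -0.0063  0.0052] [0.6, 5.9, 1.2, 4.9, -4.2, 0.6, 2.6, 0.6, 8.8, -0.6, -13.1, -0.4, -5.3, -7.3, 1.7, -8.5]
hole mid - tcp [ 53.53  -7.   -12.61]
panel org in board [-36.33  -3.96  67.66]
--- panel constrained in tool frame: slope/normal offset, pitch, y
[ 12.643 -37.481  -0.103  -0.216] [0.7, 6.2, 0.9, 6.5, 0.6, -0.3, 0.1, 0.3, -6.6, -6.2, 0.4, -7.2]
rot dev (board axes) [0.0062 0.0736 0.0092]
pt in board [0, 0, 0] [-37.47  -3.99  70.03]
pt in board [30, 0, 0] [-7.55 -3.7  67.82]
```

```bash
cat >> rel.py <<'E'
print("--- variants")
eX=np.array([[50,70,0],[50,-70,0],[50,70,12],[50,-70,12]],float);ev=np.array([265,265,278,278])/2.5+20
tX=np.array([[27.5,12,62],[27.5,-12,62]],float);tu=px([[342,482],[466,482]])
for nm,ii,we,wt in(("holes+corners+edge",[0,1,2,3],1,0),("+blocktop",[0,1,2,3],1,1),("all",[0,1,2,3,6,7],1,1),("no holes",[2,3,6,7],1,1)):
    def f(a):
        r=[(proj(w,PT(a,pX[ii]))-pu[ii]).ravel()*2.5, we*(proj(w,PT(a,eX))[:,1]-ev)*2.5, wt*(proj(w,PT(a,tX))-tu).ravel()*2.5]
        return np.concatenate(r)
    s=least_squares(f,[10,-42,-.18,0],loss="soft_l1",f_scale=3);b=s.x
    print(nm,b.round(3),"pitch dev",(Sl(p).inv()*q0*R.from_euler("y",b[2])).as_rotvec()[1].round(3),"hole mid in board",Sl(p).inv().apply(PT(b,[[30,0,0]])[0]-[p[0],p[1],55+p[3]]).round(2),f(b).round(0).astype(int).tolist())
E
python3 rel.py | sed -n '/variants/,$p'
```

```text
--- variants
holes+corners+edge [ 14.03  -40.469  -0.168  -0.096] pitch dev 0.009 hole mid in board [-6.63 -3.57 66.59] [2, 4, -1, 4, 0, -1, 0, 0, -1, -1, -1, 0, 0, 0, 0, 0]
+blocktop [ 14.12  -41.011  -0.174  -0.091] pitch dev 0.003 hole mid in board [-6.64 -3.56 66.21] [2, 3, -2, 4, 0, -1, -1, 0, -1, -1, -1, 0, -7, 0, 9, 0]
all [ 13.807 -40.441  -0.166  -0.239] pitch dev 0.01 hole mid in board [-6.84 -3.71 66.59] [2, 4, -1, 5, 1, 0, 0, 0, -6, -8, 0, -9, 0, 0, 0, 0, -6, 0, 10, 0]
no holes [ 13.547 -40.267  -0.162  -0.332] pitch dev 0.015 hole mid in board [-7.07 -3.81 66.68] [1, 1, 1, 1, -6, -7, 1, -8, 1, 1, 1, 1, -6, 0, 11, 0]
```

```bash
python3 -m inch '[0,0,0.0047,0.018,-0.0016,0.0052,1, 0,0,0,0.018,-0.0016,0.0052,1, 0,0,0,0.0181,-0.0017,0.0053,1, 0,0,0,0.0019,0,0.0105,1, 0,0,0,0.0019,0,0.0105,1, 0,0,0,0,0,0,1, 0,0,0,0,0,0,1, 0,0,0,0,0,0,1, 0,0,0,0,0,0,1]'
cat > where.py <<'E'
from pan import *
z=np.load("rel.npz");p=z["p"];o,r=tool();q0=r*R.from_euler("x",np.pi)
B=R.from_euler("ZY",[p[2],-np.radians(35)])
a=[14.0,-40.6,-.17,-.1]
for X in([30,0,0],): print("hole mid in board",B.inv().apply(q0.apply(R.from_euler("y",a[2]).apply(X)+[a[0],a[3],a[1]])+o["tool_pos"]-[p[0],p[1],55+p[3]]).round(2),"F",o["contact_force"].round(1),"Fboard",B.inv().apply(o["contact_force"]).round(1),"M",o["moment"].round(2),"t",round(o["time"],2))
print("rot",(B.inv()*q0*R.from_euler("y",a[2])).as_rotvec().round(4))
E
python3 where.py
```

```text
time: 17.1
tool_pos: [585.7, -196.3, 108.3]
tcp_rot: [-3.137, -0.432, -0.134]
contact_force: [0.3, 0.7, -1.5]
grip_width: 24.1
finger_force: 30.0
hole mid in board [32.09 -0.26 28.87] F [ 0.3  0.7 -1.5] Fboard [-0.8  0.7 -1.4] M [0.14 0.61 0.01] t 17.1
rot [0.005  0.0085 0.0003]
```

```bash
python3 -m inch '[0,0,0,0.0027,-0.0004,0.0046,1, 0,0,0,0,0,0,1, 0,0,0,0,0,0,1, 0,0,0,0,0,0,1]'
python3 where.py; python3 -c "
from h import *
c=capture('wrist');im=c['image'][:,:,::-1];np.savez('w7.npz',im=c['image'],mtx=c['mtx'],pose=c['pose'])
cv2.imwrite('pics/w7.png',cv2.resize(im[110:200,96:416],(800,225),interpolation=cv2.INTER_CUBIC))
L=cv2.resize(im[140:190,140:190],(375,375),interpolation=cv2.INTER_CUBIC);Q=cv2.resize(im[140:190,330:380],(375,375),interpolation=cv2.INTER_CUBIC)
cv2.imwrite('pics/w7.png',np.vstack([cv2.resize(im[110:200,112:412],(750,225),interpolation=cv2.INTER_CUBIC),np.hstack([L,Q])]))"
```

```text
time: 17.43
tool_pos: [589.7, -196.5, 105.9]
tcp_rot: [-3.137, -0.433, -0.133]
contact_force: [-0.4, 0.1, -2.9]
grip_width: 23.7
finger_force: 30.0
hole mid in board [34.05  0.17 24.63] F [-0.4  0.1 -2.9] Fboard [-2.   0.  -2.2] M [0.1  0.52 0.01] t 17.43
rot [0.0051 0.0081 0.0007]
```

View pics/w7.png

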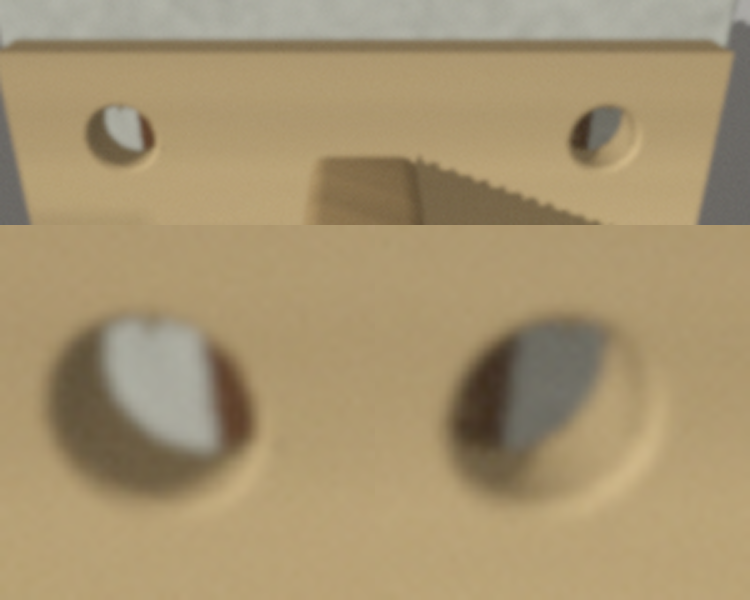

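The last picture shows through both holes the board and the slot's outer edge (left zoom u≈217, right ≈515), but no peg tip. I compare that with the predicted projection.

```bash
cat > sim.py <<'E'
from pan import *
n=np.load("w7.npz");w=dict(mtx=n["mtx"],pose=n["pose"]);z=np.load("rel.npz");p=z["p"]
B=R.from_euler("ZY",[p[2],-np.radians(35)]);tp=np.array([589.7,-196.5,105.9]);q0=R.from_euler("xyz",[-3.137,-.433,-.133])*R.from_euler("x",np.pi)
a=[14.0,-40.6,-.17,-.1]
Pn=lambda X:q0.apply(R.from_euler("y",a[2]).apply(np.array(X,float))+[a[0],a[3],a[1]])+tp
Bd=lambda X:B.apply(np.array(X,float))+[p[0],p[1],55+p[3]]
def zoom(X,y): u=proj(w,X);return ((u-[140 if y>0 else 330,140])*7.5+[0 if y>0 else 375,225]).round(0).astype(int).tolist()
def circ(x,y,r,h): return [[x,y+r,h],[x,y-r,h],[x+r,y,h],[x-r,y,h]]
for y in(55,-55):
    print("y",y,"L,R,T,B"," top rim",zoom(Pn(circ(30,y,7.5,12)),y),"\n bottom rim",zoom(Pn(circ(30,y,7.5,0)),y),"\n peg tip s=4",zoom(Bd(circ(34,y,5,22)),y),"\n slot outer edge s 18,30,42",zoom(Bd([[18,y+np.sign(y)*6.3,0],[30,y+np.sign(y)*6.3,0],[43,y+np.sign(y)*6.3,0]]),y))
E
python3 sim.py; python3 -c "
import numpy as np
im=np.load('w7.npz')['im']
for v in (156,160,164,168): print(v,[tuple(int(k) for k in im[v,u]) for u in range(148,178,3)])
for v in (156,160,164,168): print(v,[tuple(int(k) for k in im[v,u]) for u in range(337,367,3)])"
```

```text
y 55 L,R,T,B  top rim [[62, 417], [260, 417], [147, 323], [174, 507]] 
 bottom rim [[110, 364], [295, 364], [190, 274], [214, 450]] 
 peg tip s=4 [[154, 351], [275, 351], [207, 293], [222, 408]] 
 slot outer edge s 18,30,42 [[231, 433], [215, 311], [196, 171]]
y -55 L,R,T,B  top rim [[457, 417], [653, 417], [569, 323], [541, 508]] 
 bottom rim [[420, 364], [605, 364], [525, 274], [500, 450]] 
 peg tip s=4 [[446, 355], [568, 355], [515, 297], [499, 412]] 
 slot outer edge s 18,30,42 [[490, 437], [507, 315], [527, 175]]
156 [(139, 120, 88), (100, 86, 60), (148, 143, 130), (169, 170, 158), (167, 168, 157), (171, 172, 160), (156, 152, 138), (138, 115, 82), (170, 149, 107), (172, 149, 109)]
160 [(102, 88, 63), (96, 84, 63), (135, 129, 112), (170, 172, 161), (170, 170, 159), (170, 170, 158), (165, 164, 153), (99, 74, 55), (139, 114, 78), (173, 150, 110)]
164 [(101, 88, 62), (101, 87, 64), (106, 92, 69), (153, 150, 137), (172, 172, 160), (170, 170, 159), (167, 165, 154), (108, 85, 67), (102, 76, 50), (176, 154, 113)]
168 [(120, 102, 73), (102, 87, 61), (106, 89, 64), (107, 92, 68), (129, 121, 101), (157, 154, 141), (166, 165, 153), (121, 105, 89), (111, 89, 61), (183, 160, 117)]
156 [(174, 152, 112), (173, 150, 110), (153, 133, 95), (89, 71, 51), (96, 91, 82), (109, 106, 97), (108, 108, 96), (109, 107, 98), (151, 132, 102), (160, 139, 98)]
160 [(173, 153, 112), (156, 136, 99), (78, 61, 42), (71, 55, 43), (105, 104, 93), (110, 109, 100), (112, 111, 101), (118, 114, 101), (172, 151, 114), (166, 144, 104)]
164 [(173, 150, 109), (119, 99, 72), (74, 60, 41), (71, 59, 47), (108, 108, 97), (110, 109, 99), (116, 112, 100), (164, 146, 111), (181, 159, 117), (175, 153, 112)]
168 [(176, 153, 113), (116, 98, 70), (76, 60, 39), (79, 67, 53), (113, 107, 97), (129, 115, 94), (168, 147, 109), (180, 158, 116), (183, 161, 120), (186, 164, 121)]
```

```bash
cat >> sim.py <<'E'
print("board upper corners raw",proj(w,Bd([[65,95,0],[65,0,0],[65,-95,0]])).round(1).tolist(),"panel upper edge",proj(w,Pn([[50,0,12],[50,0,0]])).round(1).tolist())
im=n["im"].astype(int)
for u in(200,257,310): print(u,[(v,im[v,u].tolist()) for v in range(0,128,6)])
w6=np.load("w6.npz");i6=w6["im"].astype(int)
print("w6 left peg rows (crop coords u=170..235 step 7.5 -> raw)")
for v in range(62,92,3): print(v,[''.join('%02x'%k for k in i6[v,u]) for u in range(164,192,2)],[''.join('%02x'%k for k in i6[v,u]) for u in range(316,346,2)])
E
python3 sim.py | sed -n '/board upper/,$p'
```

```text
board upper corners raw [[108.5, 98.5], [258.2, 98.9], [408.3, 99.3]] panel upper edge [[257.9, 131.0], [257.8, 125.7]]
200 [(0, [167, 165, 161]), (6, [168, 167, 162]), (12, [168, 166, 162]), (18, [168, 166, 163]), (24, [168, 166, 163]), (30, [169, 168, 164]), (36, [169, 168, 164]), (42, [169, 167, 163]), (48, [172, 170, 166]), (54, [172, 170, 166]), (60, [171, 170, 165]), (66, [170, 170, 165]), (72, [170, 168, 164]), (78, [173, 171, 166]), (84, [172, 171, 165]), (90, [172, 171, 166]), (96, [138, 137, 131]), (102, [168, 169, 157]), (108, [166, 167, 157]), (114, [170, 171, 159]), (120, [173, 172, 161]), (126, [140, 129, 104])]
257 [(0, [167, 165, 161]), (6, [168, 166, 163]), (12, [169, 168, 163]), (18, [169, 166, 162]), (24, [169, 168, 163]), (30, [170, 168, 164]), (36, [172, 170, 166]), (42, [171, 170, 165]), (48, [169, 168, 163]), (54, [171, 170, 166]), (60, [170, 169, 165]), (66, [170, 169, 165]), (72, [170, 169, 164]), (78, [171, 170, 166]), (84, [171, 169, 165]), (90, [171, 170, 165]), (96, [154, 153, 146]), (102, [170, 171, 160]), (108, [175, 176, 165]), (114, [174, 174, 162]), 
[... 2869 characters left out ...]
 '947d59', 'a48b64', '8c7454', '4b3f31', '47392f', '43372d', '514b43', '6b6b63', '6e6f67', '6f7068', '72726a']
86 ['acada2', 'aeafa5', 'afafa3', '948e7f', '685141', '5e4837', '614e3b', '614b39', '604633', '553f31', '4a3a2e', '4a3c31', '605e55', '6f6f67'] ['b1b3a7', '9d998c', '695445', '614634', '624737', '745d44', '826c50', '6b5841', '4d3d32', '42362a', '5b574d', '6f6f66', '717268', '717167', '6f6f67']
89 ['afb0a4', 'afafa4', 'afb0a3', '9e9a8d', '6d5748', '5f4633', '5f4434', '5e4331', '5f4232', '624533', '634634', '614739', '837d73', '95968c'] ['aeafa4', '989589', '685241', '614635', '604436', '5e4333', '624635', '634938', '5f4838', '4f4232', '666258', '75766d', '717269', '72716a', '707369']
```

```bash
python3 - <<'E'
from pan import *
z=np.load("w6.npz");im=z["im"].astype(int)
def ch(p):
    r,g,b=p;sat=r-b;L=(r+g+b)//3
    return ("#" if L<70 else "d") if sat>=22 and L<95 else ("W" if sat>=40 else "w") if sat>=22 else ("." if L>150 else ("s" if L<125 else ","))
for a in(158,312):
    print(a)
    for v in range(58,104): print(v,"".join(ch(im[v,u]) for u in range(a,a+38)))
p=np.load("rel.npz")["p"];B=R.from_euler("ZY",[p[2],-np.radians(35)])
print("cam in board",B.inv().apply(z["pose"][:3,3]-[p[0],p[1],55+p[3]]),"look",B.inv().apply(-z["pose"][:3,2]))
E
```

```text
158
58 ......................................
59 ......................................
60 ......................................
61 ......................................
62 ..........,swsssssswwwwwwws,..........
63 ..........wwdddddddddddddddw,.........
64 ..........,wd#ddd#dddddddddw,.........
65 ..........,wd###dd#dddddd#dw,.........
66 ..........,wddddddddddddd#dw,.........
67 ..........,wdddddddddddddddd,.........
68 ..........,wddddddWWdddddddd,.........
69 ..........wWWWWWWWWWdddddddds.........
70 ........wwWWWWWWWddddddddddds,........
71 .......wwwWWWWWddddddddddddds,........
72 .......wwwwwwddddddddddddddds,,.......
73 ......ww...,dd##ddddddddddddsss,,,,...
74 ...........,wd####ddddddddddssssss,...
75 ...........,wd#####ddddddddddssssss,,,
76 ...........,wdd####ddddddddddsssssss,s
77 ...........,wdd#####dddddddddsssssssss
78 ...........,wdd#####dddddddddsssssssss
79 ...........,wdd#####dddddddddsssssssss
80 ...........,wdd#####ddddddd#ssssssssss
81 ............wdd#####ddddddd#ssssssssss
82 ............wddd###ddddddd###sssssssss
83 ............,wddd#ddddddd###ssssssssss
84 .
[... 2188 characters left out ...]
90 ......,wddddddddddddd#dds,,sssssssssss
91 ......,wdddddddddddd#ddw,.,,ssssssssss
92 ......,wdddddddddddddddw,..,,,,,ssssss
93 ......,wdddddddddddddddw.......,,sssss
94 ......,wddddddddddddddd,........,,,,,,
95 ......wwddddddddddddddw,..............
96 ......wdddddddddddddddw,..............
97 ......wdddddddddddddddw,..............
98 ......wdddddddddddddddw,..............
99 ......wwwwdwwwwwwwwwwww,..............
100 ......,,,,,w,,,,,ww,,,,...............
101 ......................................
102 ......................................
103 ......................................
cam in board [ 56.7117463   -3.44794263 241.41436206] look [-4.45375720e-01  2.15293845e-04 -8.95343745e-01]
```

The tip caps render see-through: the board is visible inside a lit tip rim. So the pegs do sit about 4 mm up the slope, as estimated, and I descend with force checks.

```bash
python3 -m inch '[0,0,0,0.0006,0,0.0033,1, 0,0,0,0.0006,0,0.0033,1, 0,0,0,0,0,0,1, 0,0,0,0,0,0,1]'; python3 where.py;  python3 -m inch '[0,0,0,0.0004,0,0.0025,1, 0,0,0,0,0,0,1, 0,0,0,0,0,0,1]'; python3 where.py
```

```text
time: 17.82
tool_pos: [592.8, -196.8, 101.2]
tcp_rot: [-3.137, -0.432, -0.133]
contact_force: [-0.7, -0.2, -2.3]
grip_width: 23.6
finger_force: 30.0
hole mid in board [33.84  0.29 19.02] F [-0.7 -0.2 -2.3] Fboard [-1.9 -0.3 -1.5] M [ 0.13  0.53 -0.02] t 17.82
rot [0.0053 0.0085 0.0007]
time: 18.07
tool_pos: [593.9, -197.0, 99.7]
tcp_rot: [-3.137, -0.433, -0.133]
contact_force: [0.5, 0.2, -3.9]
grip_width: 23.5
finger_force: 30.0
hole mid in board [33.92  0.24 17.14] F [ 0.5  0.2 -3.9] Fboard [-1.8  0.2 -3.5] M [ 0.17  0.54 -0.  ] t 18.07
rot [0.0052 0.0083 0.0007]
```

```bash
for i in 1 2; do python3 -m inch '[0,0,0,0.0004,0,0.0025,1, 0,0,0,0,0,0,1, 0,0,0,0,0,0,1]' >/dev/null; python3 where.py; done
```

```text
hole mid in board [33.93  0.24 15.12] F [ 0.   0.1 -3. ] Fboard [-1.7  0.1 -2.5] M [ 0.14  0.57 -0.02] t 18.32
rot [0.0051 0.0082 0.0007]
hole mid in board [33.84  0.26 13.07] F [ 0.1 -0.6 -2.4] Fboard [-1.2 -0.6 -2.1] M [0.07 0.53 0.  ] t 18.57
rot [0.0052 0.0083 0.0007]
```

```bash
python3 -m inch '[0,0,0,0.0004,0,0.0025,1, 0,0,0,0,0,0,1, 0,0,0,0,0,0,1]' >/dev/null; python3 where.py; python3 -m inch '[0,0,0,0.0004,0,0.0025,1, 0,0,0,0,0,0,1, 0,0,0,0,0,0,1]' >/dev/null; python3 where.py;  python3 -m inch '[0,0,0,0.0004,0,0.0025,1, 0,0,0,0,0,0,1, 0,0,0,0,0,0,1]' >/dev/null; python3 where.py
```

```text
hole mid in board [33.82  0.26 11.06] F [ 0.2 -0.6 -2.4] Fboard [-1.2 -0.6 -2.2] M [0.03 0.48 0.05] t 18.82
rot [0.0051 0.0082 0.0007]
hole mid in board [33.77  0.29  9.03] F [ 0.4  0.3 -3.2] Fboard [-1.5  0.3 -2.9] M [0.11 0.53 0.01] t 19.07
rot [0.0051 0.0083 0.0007]
hole mid in board [33.73  0.28  7.  ] F [ 0.7  0.6 -3.3] Fboard [-1.4  0.7 -3. ] M [0.15 0.54 0.02] t 19.32
rot [0.0051 0.0082 0.0007]
```

```bash
for i in 1; do python3 -m inch '[0,0,0,0.0004,0,0.0025,1, 0,0,0,0,0,0,1, 0,0,0,0,0,0,1]' >/dev/null; python3 where.py; done; python3 -m inch '[0,0,0,0.0002,0,0.0012,1, 0,0,0,0,0,0,1, 0,0,0,0,0,0,1]' >/dev/null; python3 where.py; python3 -m inch '[0,0,0,0.0002,0,0.0012,1, 0,0,0,0,0,0,1, 0,0,0,0,0,0,1]' >/dev/null; python3 where.py
```

```text
hole mid in board [33.67  0.31  4.98] F [ 0.9 -0.3 -2.9] Fboard [-0.9 -0.2 -2.9] M [0.14 0.5  0.02] t 19.57
rot [0.0052 0.0083 0.0006]
hole mid in board [33.74  0.28  4.08] F [ 0.5 -0.  -2.7] Fboard [-1.1  0.  -2.5] M [ 0.07  0.53 -0.04] t 19.82
rot [0.0051 0.0081 0.0007]
hole mid in board [33.88  0.25  3.33] F [-2.2 -0.1 -0.4] Fboard [-2.  -0.4  1. ] M [-0.04  0.77 -0.15] t 20.07
rot [0.005  0.0079 0.0007]
```

```bash
python3 -m inch '[0,0,0,0.0002,0,0.0012,1, 0,0,0,0,0,0,1, 0,0,0,0,0,0,1]' >/dev/null; python3 where.py; python3 -m inch '[0,0,0,0.0001,0,0.0006,1, 0,0,0,0,0,0,1, 0,0,0,0,0,0,1]' >/dev/null; python3 where.py
```

```text
hole mid in board [33.95  0.37  3.06] F [-9.   2.2  7.5] Fboard [-3.2  0.9 11.4] M [ 0.01  1.19 -0.18] t 20.32
rot [0.0051 0.0078 0.001 ]
hole mid in board [33.96  0.36  3.06] F [-11.3   2.6  12.2] Fboard [-2.4  1.1 16.6] M [ 0.    1.52 -0.2 ] t 20.57
rot [0.0052 0.0078 0.0011]
```

```bash
python3 -m inch '[0,0,0,-0.0001,0,-0.0008,1, 0,0,0,0,0,0,1, 0,0,0,0,0,0,0, 0,0,0,0,0,0,-1, 0,0,0,0,0,0,-1, 0,0,0,0,0,0,-1, 0,0,0,0,0,0,-1, 0,0,0,0,0,0,-1, 0,0,0,0,0,0,-1, 0,0,0,0,0,0,-1]'; python3 -m inch '[0,0,0,0,0,0,-1, 0,0,0,0,0,0,-1, 0,0,0,0,0,0,-1, 0,0,0,0,0,0,-1, 0,0,0,0,0,-0.01,-1, 0,0,0,0,0,-0.025,-1, 0,0,0,0,0,-0.04,-1, 0,0,0,0,0,-0.04,-1, 0,0,0,0,0,0,-1, 0,0,0,0,0,0,-1]'
python3 -c "
from h import *
o,r=tool();c=capture('wrist');np.savez('w8.npz',im=c['image'],mtx=c['mtx'],pose=c['pose'],tp=o['tool_pos'],tr=o['tcp_rot'])"
```

```text
time: 21.4
tool_pos: [602.3, -198.1, 87.4]
tcp_rot: [-3.137, -0.433, -0.133]
contact_force: [0.4, 0.0, -0.2]
grip_width: 72.5
finger_force: 0.0
time: 22.23
tool_pos: [564.2, -193.8, 173.6]
tcp_rot: [-3.14, -0.437, -0.133]
contact_force: [0.2, 0.7, 0.7]
grip_width: 92.0
finger_force: 0.0
```

```bash
python3 - <<'E'
from pan import *
n=np.load("w8.npz");w=dict(mtx=n["mtx"],pose=n["pose"]);im=n["im"].astype(int)
p=np.load("rel.npz")["p"];B=R.from_euler("ZY",[p[2],-np.radians(35)]);Bd=lambda X:B.apply(np.array(X,float))+[p[0],p[1],55+p[3]]
for h in(0,4,10): print(h,"corners UL UR LR LL",proj(w,Bd([[54,80,12+h],[54,-80,12+h],[-46,-80,12+h],[-46,80,12+h]])).round(1).tolist(),"board up",proj(w,Bd([[65,95,0],[65,-95,0]])).round(1).tolist())
m=((im[:,:,0]-im[:,:,2]>28)&(im.sum(2)>200)).astype(np.uint8);m[240:]=0
k,l,st,ce=cv2.connectedComponentsWithStats(m);i=1+st[1:,4].argmax();print(st[i])
cs,_=cv2.findContours((l==i).astype(np.uint8),cv2.RETR_EXTERNAL,2);print(cv2.approxPolyDP(cs[0],4,True)[:,0].tolist())
for v in range(int(st[i][1])-6,int(st[i][1])+50,4): print(v,im[v,257].tolist(),im[v,200].tolist())
E
```

```text
0 corners UL UR LR LL [[162.6, 122.8], [351.2, 123.4], [337.2, 223.9], [176.2, 223.3]] board up [[147.5, 106.8], [366.5, 107.5]]
4 corners UL UR LR LL [[161.3, 123.9], [352.6, 124.5], [338.1, 226.0], [175.2, 225.5]] board up [[147.5, 106.8], [366.5, 107.5]]
10 corners UL UR LR LL [[159.2, 125.7], [354.6, 126.3], [339.6, 229.4], [173.7, 228.8]] board up [[147.5, 106.8], [366.5, 107.5]]
[  162   123   190   112 17454]
[[162, 126], [176, 226], [240, 227], [245, 234], [267, 234], [271, 227], [337, 226], [350, 125]]
117 [155, 153, 144] [152, 152, 142]
121 [152, 153, 141] [151, 151, 139]
125 [119, 104, 75] [117, 103, 74]
129 [153, 133, 96] [152, 133, 96]
133 [155, 135, 96] [157, 137, 99]
137 [156, 136, 99] [155, 135, 96]
141 [154, 135, 97] [150, 130, 93]
145 [154, 132, 96] [98, 84, 57]
149 [155, 135, 97] [74, 58, 45]
153 [140, 119, 85] [113, 93, 66]
157 [113, 93, 64] [159, 138, 102]
161 [116, 97, 66] [165, 143, 104]
165 [110, 91, 60] [164, 142, 102]
169 [122, 101, 69] [163, 142, 101]
```

The panel outline (u 162–351) matches the seated pose, so it is flat, square and centred. Next I return the jar.

```bash
python3 -m inch '[0,0,0,0.014,0,-0.03,-1, 0,0,0,0.014,0,-0.03,-1, 0,0,0,0.014,0,-0.03,-1, 0,0,0,0,0,0,-1, 0,0,0,0,0,0,-1]'; python3 go.py 440 0 240 .171 0
```

```text
time: 22.7
tool_pos: [564.6, -193.8, 250.8]
tcp_rot: [-3.138, -0.434, -0.133]
contact_force: [0.8, 0.5, 0.3]
grip_width: 91.9
finger_force: 0.0
turn [ 0.0416 -0.2874 -0.1989] deg 30.2 shift [-0.1123 -0.2652  0.0135] rows 6 each [-0.0187 -0.0442  0.0022]
```

```bash
python3 -m inch '[0.0069,-0.0479,-0.0332,0,0,0,-1, 0.0069,-0.0479,-0.0332,0,0,0,-1, 0.0069,-0.0479,-0.0332,0,0,0,-1, 0.0069,-0.0479,-0.0332,0,0,0,-1, 0.0069,-0.0479,-0.0332,0,0,0,-1, 0.0069,-0.0479,-0.0332,0,0,0,-1, 0,0,0,0,0,0,-1, 0,0,0,0,0,0,-1]';python3 go.py 440 0 240 .171 0 9
```

```text
time: 23.37
tool_pos: [564.3, -193.1, 247.7]
tcp_rot: [-3.139, 0.003, 0.171]
contact_force: [-0.3, 0.1, 0.3]
grip_width: 91.9
finger_force: 0.0
turn [-0.0019  0.0018 -0.0001] deg 0.2 shift [-0.112  -0.2643  0.0096] rows 9 each [-0.0124 -0.0294  0.0011]
```

```bash
python3 -m inch '[-0.0019,0.0018,0,-0.0124,-0.0294,0.0011,-1, 0,0,0,-0.0124,-0.0294,0.0011,-1, 0,0,0,-0.0124,-0.0294,0.0011,-1, 0,0,0,-0.0124,-0.0294,0.0011,-1, 0,0,0,-0.0124,-0.0294,0.0011,-1, 0,0,0,-0.0124,-0.0294,0.0011,-1, 0,0,0,-0.0124,-0.0294,0.0011,-1, 0,0,0,-0.0124,-0.0294,0.0011,-1, 0,0,0,-0.0124,-0.0294,0.0011,-1, 0,0,0,0,0,0,-1]'; python3 -m inch '[0,0,0,0,0,0,-1, 0,0,0,0,0,0,-1]'; python3 go.py 440.1 -0.2 76 .171 0
python3 - <<'E'
from h import *
c=capture("wrist");im=c["image"].astype(int)
# jar cap: grey vs white; check the cap's position
e=proj(c,[[440,0,120],[440,31,0],[440,-31,0]]);print(e.round(1).tolist())
u,v=e[0].round().astype(int)
print([(k,im[v,k].tolist()) for k in range(u-45,u+46,6)])
print([(k,im[k,u].tolist()) for k in range(v-50,v+40,6)])
E
```

```text
time: 24.2
tool_pos: [436.6, 2.7, 241.1]
tcp_rot: [-3.141, -0.001, 0.172]
contact_force: [0.2, 0.2, -0.7]
grip_width: 92.2
finger_force: 0.0
time: 24.37
tool_pos: [440.1, -0.6, 241.8]
tcp_rot: [3.139, -0.003, 0.17]
contact_force: [0.5, -0.2, -0.0]
grip_width: 91.7
finger_force: 0.0
turn [ 0.0017 -0.0019 -0.0004] deg 0.2 shift [ 1.000e-04 -5.000e-04  2.072e-01] rows 5 each [ 0.     -0.0001  0.0414]
[[256.5, 189.7], [232.6, 161.0], [279.7, 168.9]]
[(211, [152, 150, 148]), (217, [151, 151, 147]), (223, [130, 128, 129]), (229, [100, 103, 106]), (235, [103, 105, 107]), (241, [100, 102, 105]), (247, [97, 101, 103]), (253, [101, 104, 105]), (259, [97, 101, 105]), (265, [97, 100, 103]), (271, [99, 101, 103]), (277, [99, 100, 103]), (283, [97, 100, 103]), (289, [149, 149, 145]), (295, [152, 149, 146]), (301, [142, 141, 138])]
[(140, [117, 117, 114]), (146, [97, 100, 99]), (152, [78, 79, 80]), (158, [102, 106, 107]), (164, [100, 104, 107]), (170, [102, 105, 108]), (176, [101, 103, 107]), (182, [100, 102, 104]), (188, [99, 102, 106]), (194, [98, 101, 103]), (200, [98, 101, 104]), (206, [101, 105, 107]), (212, [99, 101, 105]), (218, [93, 92, 90]), (224, [91, 89, 88])]
```

The jar stands where I left it, with its cap centred at u≈255. I descend and grip.

```bash
python3 -m inch '[0.0017,-0.0019,0,0,0,0.04,-1, 0,0,0,0,0,0.04,-1, 0,0,0,0,0,0.04,-1, 0,0,0,0,0,0.04,-1, 0,0,0,0,0,0.03,-1, 0,0,0,0,0,0.0172,-1, 0,0,0,0,0,0,-1, 0,0,0,0,0,0,-1, 0,0,0,0,0,0,1, 0,0,0,0,0,0,1]'; python3 -m inch '[0,0,0,0,0,0,1, 0,0,0,0,0,0,1, 0,0,0,0,0,0,1, 0,0,0,0,0,0,1, 0,0,0,0,0,0,1, 0,0,0,0,0,0,1]'
```

```text
time: 25.25
tool_pos: [441.1, -0.8, 77.2]
tcp_rot: [3.141, -0.001, 0.171]
contact_force: [-0.2, 0.9, -0.3]
grip_width: 82.5
finger_force: 0.0
time: 25.75
tool_pos: [440.4, -0.2, 76.7]
tcp_rot: [3.141, 0.0, 0.171]
contact_force: [-0.8, 1.4, 5.4]
grip_width: 61.4
finger_force: 30.0
```

```bash
python3 -m inch '[0,0,0,0,0,-0.025,1, 0,0,0,0,0,-0.025,1, 0,0,0,0,0,-0.02,1, 0,0,0,0,0,0,1, 0,0,0,0,0,0,1]'; python3 go.py 467 173.5 132 .171 0 7
```

```text
time: 26.17
tool_pos: [440.2, -0.4, 132.1]
tcp_rot: [3.141, 0.0, 0.171]
contact_force: [-0.1, 0.7, -2.7]
grip_width: 61.3
finger_force: 30.0
turn [0.0002 0.0002 0.0001] deg 0.0 shift [ 7.000e-02 -2.085e-01  1.000e-04] rows 7 each [ 0.01   -0.0298  0.    ]
```

```bash
python3 -m inch '[0,0,0,0.01,-0.0298,0,1, 0,0,0,0.01,-0.0298,0,1, 0,0,0,0.01,-0.0298,0,1, 0,0,0,0.01,-0.0298,0,1, 0,0,0,0.01,-0.0298,0,1, 0,0,0,0.01,-0.0298,0,1, 0,0,0,0.01,-0.0298,0,1, 0,0,0,0,0,0,1, 0,0,0,0,0,0,1, 0,0,0,0,0,0,1]'; python3 go.py 467 173.5 82.5 .171 0 7
```

```text
time: 27.0
tool_pos: [465.9, 173.2, 130.7]
tcp_rot: [3.141, 0.004, 0.172]
contact_force: [0.4, -0.6, -3.3]
grip_width: 61.1
finger_force: 30.0
turn [0.0002 0.0028 0.0005] deg 0.2 shift [ 0.0014 -0.0002  0.0603] rows 7 each [ 0.0002 -0.      0.0086]
```

```bash
python3 -m inch '[0,0.0028,0,0.0014,0,0.02,1, 0,0,0,0,0,0.02,1, 0,0,0,0,0,0.0153,1, 0,0,0,0,0,0.004,1, 0,0,0,0,0,0,1, 0,0,0,0,0,0,1, 0,0,0,0,0,0,1]'; python3 -m inch '[0,0,0,0,0,0.0015,1, 0,0,0,0,0,0,1, 0,0,0,0,0,0,1]'
```

```text
time: 27.58
tool_pos: [468.6, 173.5, 85.4]
tcp_rot: [-3.142, -0.004, 0.171]
contact_force: [-0.1, 0.6, -3.5]
grip_width: 60.9
finger_force: 30.0
time: 27.83
tool_pos: [468.2, 173.9, 83.8]
tcp_rot: [-3.141, -0.004, 0.171]
contact_force: [0.2, 0.4, -2.2]
grip_width: 61.4
finger_force: 30.0
```

```bash
python3 -m inch '[0,-0.0025,0,-0.001,0,0.002,1, 0,0,0,0,0,0,1, 0,0,0,0,0,0,1]'; python3 -m inch '[0,0,0,0,0,0.0015,1, 0,0,0,0,0,0,1, 0,0,0,0,0,0,1]'
```

```text
time: 28.08
tool_pos: [467.2, 173.7, 81.8]
tcp_rot: [-3.142, 0.001, 0.171]
contact_force: [-0.0, -0.1, -3.0]
grip_width: 61.3
finger_force: 30.0
time: 28.33
tool_pos: [467.4, 173.8, 80.8]
tcp_rot: [-3.141, 0.0, 0.171]
contact_force: [-0.3, -0.5, -1.4]
grip_width: 61.4
finger_force: 30.0
```

Weight is transferring to the coaster. I release and retreat straight up.

```bash
python3 -m inch '[0,0,0,0,0,0.0005,1, 0,0,0,0,0,0,1, 0,0,0,0,0,0,-1, 0,0,0,0,0,0,-1, 0,0,0,0,0,0,-1, 0,0,0,0,0,0,-1, 0,0,0,0,0,0,-1, 0,0,0,0,0,0,-1]'; python3 -m inch '[0,0,0,0,0,-0.02,-1, 0,0,0,0,0,-0.04,-1, 0,0,0,0,0,-0.04,-1, 0,0,0,0,0,-0.04,-1, 0,0,0,0,0,-0.04,-1, 0,0,0,0,0,-0.02,-1, 0,0,0,0,0,0,-1, 0,0,0,0,0,0,-1, 0,0,0,0,0,0,-1]'
python3 - <<'E'
from fit import *
c=capture("wrist");im=c["image"].astype(int);t=capture("top")["image"].astype(int)
S_=(im[:,:,0]-im[:,:,2]>28).astype(np.uint8)
e=proj(c,[[467,173.5,124],[467,173.5,4]]);print(e.round(1).tolist())
u,v=e[0].round().astype(int)
L=im.sum(2)//3;print("cap row",[(k,L[v,k],im[v,k,0]-im[v,k,2]) for k in range(u-45,u+46,5)])
print("cap col",[(k,L[k,u],im[k,u,0]-im[k,u,2]) for k in range(v-75,v+45,5)])
# cork mask near the coaster
m=np.zeros_like(S_);a,b=e[1].round().astype(int);m[b-50:b+60,a-50:a+50]=S_[b-50:b+60,a-50:a+50]
ys,xs=np.nonzero(m);print("cork",xs.min(),xs.max(),ys.min(),ys.max())
print("coaster pred",[proj(c,[[467+45*np.cos(q),173.5+45*np.sin(q),4]])[0].round(0).tolist() for q in(.17,1.74,-1.4)])
# stand panel in top view unchanged outline
p=np.load("rel.npz")["p"];B=R.from_euler("ZY",[p[2],-np.radians(35)])
X=B.apply([[54,80,12],[54,-80,12],[-46,-80,12],[-46,80,12]])+[p[0],p[1],55]
print("panel top pred",proj(T,X).round(0).tolist())
w=((t[:,:,0]-t[:,:,2]>28)).astype(np.uint8);w[:,:285]=0;w[:,375:]=0;w[:130]=0;w[195:]=0
ys,xs=np.nonzero(w);print("panel top mask",xs.min(),xs.max(),ys.min(),ys.max(),len(xs))
E
```

```text
time: 29.0
tool_pos: [467.3, 173.7, 80.2]
tcp_rot: [-3.142, 0.001, 0.171]
contact_force: [0.1, -0.2, 0.4]
grip_width: 91.1
finger_force: 0.0
time: 29.75
tool_pos: [466.8, 173.6, 239.1]
tcp_rot: [3.142, 0.003, 0.171]
contact_force: [0.3, -0.3, -0.4]
grip_width: 91.9
finger_force: 0.0
[[257.6, 190.8], [257.3, 164.8]]
cap row [(213, np.int64(100), np.int64(4)), (218, np.int64(96), np.int64(3)), (223, np.int64(107), np.int64(-1)), (228, np.int64(111), np.int64(-6)), (233, np.int64(110), np.int64(-5)), (238, np.int64(108), np.int64(-5)), (243, np.int64(111), np.int64(-5)), (248, np.int64(109), np.int64(-6)), (253, np.int64(110), np.int64(-4)), (258, np.int64(111), np.int64(-4)), (263, np.int64(109), np.int64(-5)), (268, np.int64(107), np.int64(-5)), (273, np.int64(108), np.int64(-6)), (278, np.int64(107), np.int64(-5)), (283, np.int64(107), np.int64(-6)), (288, np.int64(125), np.int64(3)), (293, np.int64(159), np.int64(5)), (298, np.int64(159), np.int64(5)), (303, np.int64(159), np.int64(4))]
cap col [(116, np.int64(160), np.int64(5)), (121, np.int64(160), np.int64(5)), (126, np.int64(159
[... 264 characters left out ...]
), (166, np.int64(112), np.int64(-6)), (171, np.int64(110), np.int64(-6)), (176, np.int64(108), np.int64(-7)), (181, np.int64(108), np.int64(-6)), (186, np.int64(109), np.int64(-5)), (191, np.int64(111), np.int64(-4)), (196, np.int64(110), np.int64(-6)), (201, np.int64(110), np.int64(-6)), (206, np.int64(107), np.int64(-5)), (211, np.int64(109), np.int64(-7)), (216, np.int64(109), np.int64(-6)), (221, np.int64(118), np.int64(3)), (226, np.int64(97), np.int64(3)), (231, np.int64(98), np.int64(3))]
cork 222 290 129 172
coaster pred [[257.0, 129.0], [222.0, 165.0], [293.0, 165.0]]
panel top pred [[304.0, 143.0], [357.0, 150.0], [350.0, 181.0], [299.0, 174.0]]
panel top mask 297 357 144 185 1676
```

The cap is within about 4 mm of the coaster centre and the panel outline is where expected. I hand the job in.

```bash
python3 -c "
from plant import *
print(close_job())"
```

```text
the job is handed in; nothing more can be done
None
```

I handed the job in at about 30 s of robot time: by the last camera check, the panel lies flat on both pegs of the play stand and the jar is upright about 4 mm from the coaster's middle; the verdict was not shown.

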